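# Close the castings tub and slide it into its bay

## Robot

A 6-joint arm with a two-finger parallel gripper is mounted at the origin on the work surface. World frame = base frame: x ahead of the robot, y to its left, z up, the work surface at z = 0. Lengths are in m, angles in rad, forces in N, time in s.
With the tool pointing down it reaches from about 0.375 to 0.9 m from the base axis. Payload 3.1 kg.
Tool frame: the origin (TCP) lies at the very end of the fingers, on their centre line; the grasp point (between the pads) lies bot.grasp_offset behind it (bot.grasp_offset is the distance from the TCP to the grasp point, in m); z points along the fingers, y is the line along which they close (so a half turn about z gives the same grasp; the last joint's range is limited). The gripper opens to 87 mm and grips with 3 to 60 N. Pads are 19 mm wide; open, the fingers measure 117 mm over their backs; the gripper's body (75 mm by 190 mm) begins 51 mm behind the grasp point.
Start: joints at [-1.329, 0.527, 1.433, -0, 1.181, -0.178], TCP at [0.255, -0.571, 0.223] pointing down, gripper open.
Joint ranges: [-3.08, 3.08], [-0.75, 2.2], [0.22, 2.44], [-1.43, 4.57], [0, 2.65], [-2.85, 2.85]. Speed limits (rad/s): [2.79, 2.79, 3.14, 3.14, 3.14, 3.14].

## Interface

Orientations are given as a 3x3 rotation matrix whose columns are the frame's x, y, z axes.
In Python, from bench import bot, get_image gives the robot as it stands.
- The arm moves only by the tool move_arm, never from a script. Its argument "plan" is a list of rows, each an object with "travel": the shift along the tool's x, y, z in cm, a list of three; "twist": the turn, a rotation vector about the tool's x, y, z in degrees, a list of three; "gripper": the opening, from 0 (shut) to 1 (fully open). In form: [{"travel": [dx, dy, dz], "twist": [rx, ry, rz], "gripper": gripper}, ...]. A call has 1 to 8 rows; each row shifts and turns the commanded pose from where the row before left it, along the tool's axes as they then stand; what a row does not reach is not made up. A row lasts 1/12 s, in which the tool goes at most 41.7 mm and 7.16 degrees, less where a joint would pass 70% of its speed; a pose out of reach is approached as far as the arm can. A call is refused whole if a number of a shift passes 4.17 or a number of a turn 7.16, either way. A call with a gripper value outside its range is refused whole. The fingers move at their own pace and stop on an object; "grip_force" is the grip in N (left out, the last holds). Time passes only in rows, so rows that do not move let the fingers close. It gives the time, the measured TCP pose, the force, the opening and the grip force at its end, in the units of the state.
- bot.sense(): the state, without advancing time (a new reading comes with each control period).
- get_image(name): name is "scene" or "top"; returns a dict with "img" (420x560x3 uint8, red, green, blue), "camera_matrix" (3x3 intrinsics, pixels), "position" and "rotation" of the camera in the world. Camera axes: x right, y down, z forward; pixel columns grow to the right and rows downward; lengths in m; the calibration is good to about 2 mm. A picture is of the moment at which its call begins. There is no depth.
- bot.finish_job(): hands the job in; it is judged then, once.
The state is a dict: "t": time; "joint_pos": joint angles; "qd": joint speeds; "joint_torque": joint torques, N m; "tcp_pos": TCP position; "eef_rot": TCP orientation; "contact_force": force on the tool from outside, world axes, zero at the start; "moment": the same for the moment, N m; "gripper_width": finger opening in m; "grip_force": force on a finger pad.
Only numpy, scipy, OpenCV 4.12 (cv2) and the standard library are available. Lean on these libraries where they do the work, as an engineer would, in place of code of your own. Each camera call takes 0.05 s, during which the arm holds its last target. There are 200 camera calls.

## Task

Press the loose lid down onto the rim of the open aluminium tub until it sits level, while the tub is still out on the bench. Then slide the closed tub, plain end first, into the empty bay under the wooden riser, fully home against the low rail at the back of the bay, and let go of it. Leave everything else where it is.

Things in the scene. Friction and masses are not known exactly. Their poses are not given: they have to be found in the camera images.
- tub: Open aluminium tub, 130 long (x) x 54 wide (y) x 45 high, walls 3, brass ring castings inside, a flat upright fin as handle on its -x end (see fin). Origin: centre of the underside of the tub without fin; x along its length away from the fin, z up. Loose on the bench, about 0.4 kg, fin roughly towards the robot.
- fin (a point): Grip point on the tub's fin: 93 from the tub's origin towards -x, 50 above the underside; axes as the tub's. The fin is an upright aluminium plate 12 thick (y), x = -77 to -109 and z = 3 to 62 of the tub, with a web to the tub below z = 32. Closing the fingers along y here holds the tub squarely; pressing down on it while sliding makes it drag.
- lid: Aluminium lid, right way up on the bench, outside 139 (x) x 63 (y); skirt 10 deep, inside 134 x 58 (2 play round the tub's rim); plate's upper face at z = 13; wooden grip bar along x on its middle, 60 long, 12 thick, z = 13 to 27. Origin: centre of the skirt's lower edge, z up. Either way round fits. Seated: its origin 35 above the tub's, whole 62 high.
- riser: Fixed low wooden shelf with three bays open towards the robot. Origin: on the bench under its board's centre; x points into the bays. Board x -42 to 42, y -128 to 128, underside 70, top 86, stock on it up to 135. Dividers 8 thick, x -42 to 60, between bays 75 wide centred at y -83, 0, 83. At the back a rail 22 high, its front face at x = 50.
- bay: The empty bay, with a thin flat black rubber mat (116 x 66, no step) that sticks out 25 in front of the riser's board. Origin: on the bench on the bay's centre line, 65 in front of the back rail, where the tub's origin lies when fully home; x points into the bay. The home tub's front 38 and its fin stick out in front of the board.
- case: Wooden case 104 x 60 x 48 standing in another bay, sticking out 25 in front of the board. Origin: centre of underside. Leave alone.
- block: Flat steel bench block 104 x 58 x 28 lying in the remaining bay, sticking out 25. Origin: centre of underside. Leave alone.
- oil: White plastic bottle, 44 diameter, 110 high. Origin: centre of underside. Leave alone.
- vise: Dark steel ball vise, 84 diameter, 75 high. Origin: centre of underside. Leave alone.
- jar: Amber glass jar with steel cap, 56 diameter, 60 high. Origin: centre of underside. Leave alone.
- bowl: White ceramic bowl, 96 diameter, 40 high. Origin: centre of underside. Leave alone.
- hammer: Hammer, 220 long, lying on the bench near the robot's right. Leave alone.
- brush: Hand brush lying on the bench at the left. Leave alone.
Mind the look-alikes: they are no part of the job. What is shaped like the lid but pink or yellow is not meant.

How it is judged:
By the outcome, as a careful person would: the job done as asked, in the order asked, and still so for the second after the job is handed in, with the robot touching nothing.
It also fails if it takes over 72 s, if anything falls off the work surface, if the arm or the gripper's body presses on something with over 40 N, if the wrist force passes 120 N, or if a joint passes its speed limit or range.

## Working session

There is one attempt and no reset: what is moved stays moved. The work goes in short steps, Python scripts to look and compute and a tool call to move; the robot and the scene stay as the last step left them, time stands still between calls to the robot, and variables do not carry over. Pictures are saved under pics/ and viewed, at most 10 in all, crops included, and the job is handed in when it is done.

Besides the shell and the picture viewer there is one more tool, called after "Request:" in YAML: its name, and indented under it one key for each argument. move_arm: Moves the arm, as the interface text tells. Its arguments: {"type":"object","properties":{"plan":{"type":"array","items":{"type":"object","properties":{"travel":{"type":"array","items":{"type":"number"}},"twist":{"type":"array","items":{"type":"number"}},"gripper":{"type":"number"}}}},"grip_force":{"type":"number"}},"required":["plan"]}

```bash
ls; mkdir -p pics; python3 - <<'E'
from bench import bot,get_image
import cv2
for n in("scene","top"):
    d=get_image(n); cv2.imwrite(f"pics/{n}0.png",d["img"][:,:,::-1]); print(n,d["camera_matrix"].round(1).tolist(),d["position"],d["rotation"])
print(bot.grasp_offset,bot.sense())
E
```

```text
pics
scene [[464.7, 0.0, 282.1], [0.0, 464.7, 213.8], [0.0, 0.0, 1.0]] [ 1.20881949 -1.13618255  0.90644285] [[ 0.85311307  0.29345961 -0.43136938]
 [ 0.52142868 -0.45167131  0.72395108]
 [ 0.01761323 -0.84254049 -0.53834496]]
top [[471.7, 0.0, 282.3], [0.0, 471.7, 208.9], [0.0, 0.0, 1.0]] [4.23010997e-01 1.13661745e-03 1.30627049e+00] [[-0.01131583 -0.99470182  0.10217747]
 [-0.99992732  0.01083147 -0.00529391]
 [ 0.00415913 -0.10222995 -0.9947521 ]]
0.0187 {'t': 0.1, 'joint_pos': array([-1.32947876e+00,  5.28374887e-01,  1.43374690e+00, -1.94651314e-05,
        1.18140988e+00, -1.78498192e-01]), 'qd': array([-4.22560881e-05, -3.39079704e-03, -2.55738651e-03,  1.92268211e-04,
        1.59543951e-03,  1.33615820e-03]), 'joint_torque': array([-1.03812195e-03, -4.40985417e+01, -1.77150661e+01,  6.34750701e-02,
        5.33512258e-02, -4.80508834e-05]), 'tcp_pos': array([ 0.2546105 , -0.5700775 ,  0.22167713]), 'eef_rot': array([[ 9.13161109e-01,  4.07598526e-01, -4.80875921e-04],
       [ 4.07598679e-01, -9.13159235e-01,  1.87852471e-03],
       [ 3.26567615e-04, -1.91140010e-03, -9.99998120e-01]]), 'contact_force': array([-0.02047089,  0.00558607, -0.40258653]), 'moment': array([ 0.03196493, -0.00995033, -0.00066188]), 'grip_force': 0.0, 'gripper_width': 0.08720492637130578}
```

View pics/scene0.png

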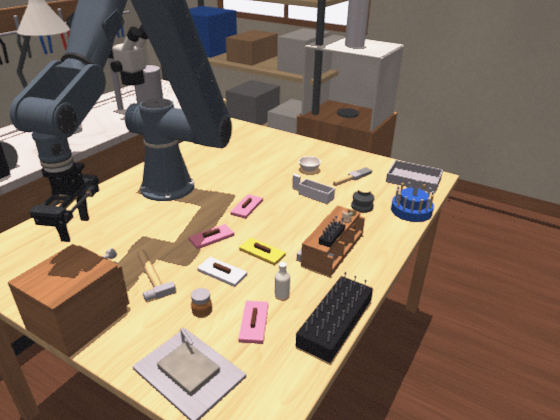

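View pics/top0.png

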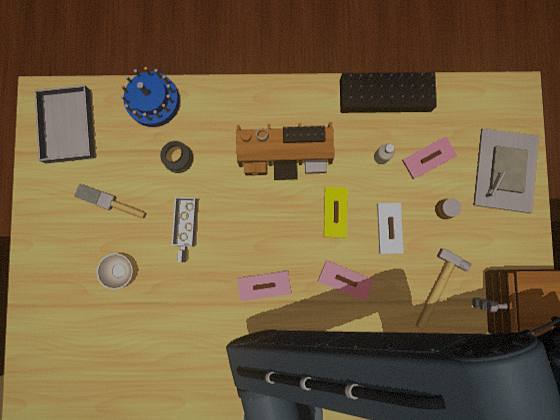

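The top view shows the white lid at about (390,228), with pink and yellow look-alikes elsewhere. The tub is at (185,222) with its fin at (181,255), and the riser at (285,145) with the black mat of the empty middle bay at (286,170). I'll zoom in and get contours.

```bash
cat > h.py <<'E'
import numpy as np,cv2
from bench import bot,get_image
def ray(d,uv,z):
    uv=np.atleast_2d(np.array(uv,float)); r=np.c_[uv,np.ones(len(uv))]@np.linalg.inv(d["camera_matrix"]).T@np.array(d["rotation"]).T
    p=np.array(d["position"]); return p+r*((z-p[2])/r[:,2])[:,None]
def pix(d,P):
    q=(np.atleast_2d(P)-d["position"])@np.array(d["rotation"]); q=q@d["camera_matrix"].T; return q[:,:2]/q[:,2:]
def rect(d,mask,box,z):
    m=np.zeros_like(mask); x0,y0,x1,y1=box; m[y0:y1,x0:x1]=mask[y0:y1,x0:x1]
    c=max(cv2.findContours(m.astype(np.uint8),0,cv2.CHAIN_APPROX_NONE)[0],key=cv2.contourArea)[:,0,:]
    P=ray(d,c,z)[:,:2]; (cx,cy),(w,h),a=cv2.minAreaRect((P*1000).astype(np.float32))
    if w<h: w,h,a=h,w,a+90
    return np.round([cx,cy,w,h,(a+90)%180-90],1)
def rel(P):
    s=bot.sense(); return np.array(s["eef_rot"]).T@(np.array(P)-s["tcp_pos"])*100
E
python3 - <<'E'
from h import *
d=get_image("top"); im=d["img"]; hsv=cv2.cvtColor(im,cv2.COLOR_RGB2HSV); H,S,V=cv2.split(hsv)
print(im[215,383],im[228,392],im[172,280],im[205,176],im[255,182],im[240,150],im[130,285])
lid=(S<40)&(V>150); print("lid",rect(d,lid,(370,195,412,262),.013))
bar=(S>80)&(V<150); print("bar",rect(d,bar,(382,212,402,244),.027))
grey=(S<70); print("tub",rect(d,grey,(165,190,205,246),.045), "tub+fin",rect(d,grey,(165,190,205,270),.045))
blk=(V<60)&(S<120); print("mat",rect(d,blk,(270,160,302,182),0))
A=cv2.resize(im[185:275,160:210],None,fx=6,fy=6,interpolation=cv2.INTER_CUBIC)
B=cv2.resize(im[110:200,225:345],None,fx=4,fy=4,interpolation=cv2.INTER_CUBIC)
c=np.zeros((540,790,3),np.uint8); c[:540,:300]=A; c[:360,305:785]=B
cv2.imwrite("pics/crop1.png",c[:,:,::-1])
E
```

```text
[170 169 170] [85 51 27] [50 47 27] [58 48 39] [62 52 40] [169 148  91] [51 45 39]
lid [ 500.6 -301.9  138.5   62.1    0.8]
bar [ 500.6 -299.    57.4   11.7    1.6]
tub [523.3 257.6 131.7  61.5  -3.4] tub+fin [501.2 258.9 175.8  61.5  -3.4]
mat [668.5 -14.7  61.9  54.1  89.5]
```

View pics/crop1.png

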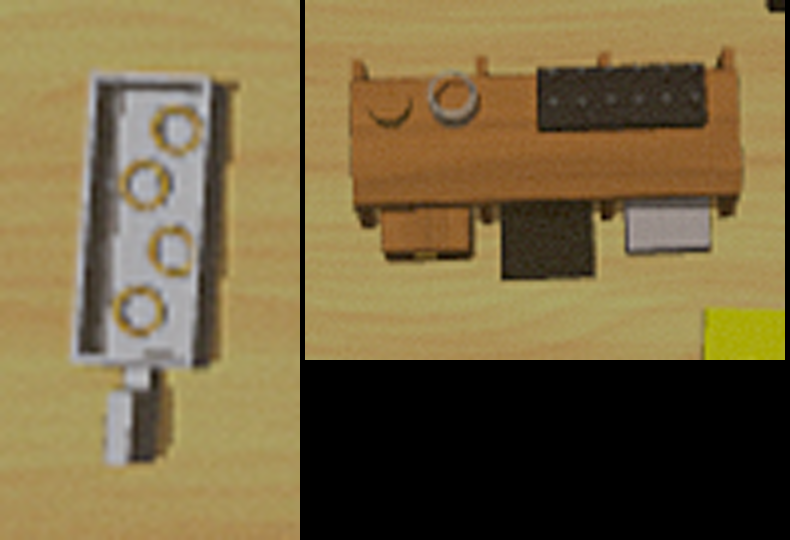

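The crop shows the tub with rim corners near (93,74), (210,76), (72,362) and (190,366), and the fin top near (118,427), all in crop pixels. The riser's middle bay has the mat, with the case on its left and the block on its right. I'll cast rays from these corners.

```bash
python3 - <<'E'
from h import *
d=get_image("top")
t=lambda L,f,o:(np.array(L,float)+.5)/f-.5+np.array(o)
P=lambda n,L,z:print(n,(ray(d,L,z)[:,:2]*1000).round(0).tolist())
tub=t([(93,74),(210,76),(190,366),(72,362)],6,(160,185)); P("rim",tub,.045); r=ray(d,tub,.045)[:,:2]
print("c",r.mean(0), "yaw",np.degrees(np.arctan2(*(r[0]+r[1]-r[2]-r[3])[::-1])))
P("fin",t([(108,390),(131,390),(126,464),(106,464)],6,(160,185)),.062)
o=(225,110)
q=lambda L:t(np.array(L)-[305,0],4,o)
P("mat",q([(501,279),(594,277)]),0)
P("divfoot",q([(367,228),(487,222),(607,220),(728,215)]),0)
P("divback",q([(358,62),(482,57),(603,53),(728,49)]),.07)
P("boardtop back",q([(352,80),(740,76)]),.086)
P("boardtop front",q([(357,190),(740,185)]),.086)
im=d["img"][110:200,225:345]
# mat mask in tight area
m=(d["img"].max(2)<75); mm=np.zeros_like(m); mm[162:182,273:300]=m[162:182,273:300]
ys,xs=np.where(mm[166:178]); ys+=166
for y in (167,170,173,176): 
    k=xs[ys==y]; print(y,k.min(),k.max(),ray(d,[(k.min()-.5,y),(k.max()+.5,y)],0)[:,:2].round(4).tolist())
d=get_image("scene")
E
```

```text
rim [[588.0, 283.0], [587.0, 230.0], [457.0, 238.0], [459.0, 290.0]]
c [0.52286442 0.26034623] yaw -3.4664726653111186
fin [[447.0, 271.0], [446.0, 261.0], [414.0, 262.0], [414.0, 271.0]]
mat [[641.0, 18.0], [641.0, -48.0]]
divfoot [[678.0, 111.0], [681.0, 27.0], [682.0, -57.0], [685.0, -143.0]]
divback [[777.0, 111.0], [780.0, 28.0], [782.0, -53.0], [784.0, -137.0]]
boardtop back [[761.0, 114.0], [761.0, -143.0]]
boardtop front [[687.0, 111.0], [687.0, -141.0]]
167 274 296 [[0.6759, 0.0175], [0.6752, -0.0471]]
170 274 296 [[0.6673, 0.0176], [0.6666, -0.047]]
173 274 296 [[0.6588, 0.0177], [0.6581, -0.0468]]
176 274 296 [[0.6503, 0.0178], [0.6496, -0.0467]]
```

Lid is at (0.5006, −0.300), yaw about 1°. The tub is at (0.523, 0.260), yaw −3.5°, and the measured fin matches the expected offset. Bay origin is about (0.693, −0.015). I'm moving towards the lid.

Request:
move_arm:
  plan:
    - {"travel": [3.3,-1.4,0],"twist": [0,0,0],"gripper": 1}
    - {"travel": [3.3,-1.4,0],"twist": [0,0,0],"gripper": 1}
    - {"travel": [3.3,-1.4,0],"twist": [0,0,0],"gripper": 1}
    - {"travel": [3.3,-1.4,0],"twist": [0,0,0],"gripper": 1}
    - {"travel": [3.3,-1.4,0],"twist": [0,0,0],"gripper": 1}
    - {"travel": [3.3,-1.4,0],"twist": [0,0,0],"gripper": 1}
    - {"travel": [3.3,-1.4,0],"twist": [0,0,0],"gripper": 1}
    - {"travel": [3.3,-1.4,0],"twist": [0,0,0],"gripper": 1}

```text
t: 0.92
tcp_pos: [0.4511, -0.3594, 0.2226]
eef_rot: [[0.913, 0.407, -0.0], [0.407, -0.913, 0.0], [-0.0, -0.0, -1.0]]
contact_force: [-0.1, 0.1, 1.3]
gripper_width: 0.087
grip_force: 0.0
```

Request:
move_arm:
  plan:
    - {"travel": [0,0,0],"twist": [0,0,5.7],"gripper": 1}
    - {"travel": [0,0,0],"twist": [0,0,5.7],"gripper": 1}
    - {"travel": [0,0,0],"twist": [0,0,5.7],"gripper": 1}
    - {"travel": [0,0,0],"twist": [0,0,5.7],"gripper": 1}
    - {"travel": [0,0,0],"twist": [0,0,0],"gripper": 0.6}
    - {"travel": [0,0,0],"twist": [0,0,0],"gripper": 0.6}

```text
t: 1.42
tcp_pos: [0.4501, -0.3607, 0.2225]
eef_rot: [[1.0, 0.024, -0.0], [0.024, -1.0, 0.0], [-0.0, -0.0, -1.0]]
contact_force: [-0.1, 0.6, -0.6]
gripper_width: 0.08
grip_force: 0.0
```

```bash
python3 - <<'E'
from h import *
s=bot.sense(); print(s["t"],s["tcp_pos"],s["joint_pos"]); print(s["eef_rot"].round(4)); print(rel([.5006,-.3005,.06]))
E
```

```text
1.4167 [ 0.45013578 -0.36071392  0.22246764] [-8.69188766e-01  4.62677771e-01  1.55591446e+00 -1.91734422e-05
  1.12324398e+00  6.77123236e-01]
[[ 9.997e-01  2.450e-02 -2.000e-04]
 [ 2.450e-02 -9.997e-01  2.000e-04]
 [-2.000e-04 -2.000e-04 -1.000e+00]]
[ 5.195072  -5.8930904 16.2469562]
```

Request:
move_arm:
  plan:
    - {"travel": [1.3,-1.5,0],"twist": [0,0,0],"gripper": 0.5}
    - {"travel": [1.3,-1.5,0],"twist": [0,0,0],"gripper": 0.5}
    - {"travel": [1.3,-1.5,0],"twist": [0,0,0.4],"gripper": 0.5}
    - {"travel": [1.3,-1.4,2.2],"twist": [0,0,0],"gripper": 0.5}
    - {"travel": [0,0,3.5],"twist": [0,0,0],"gripper": 0.5}
    - {"travel": [0,0,3.5],"twist": [0,0,0],"gripper": 0.5}
    - {"travel": [0,0,3.5],"twist": [0,0,0],"gripper": 0.5}
    - {"travel": [0,0,3.5],"twist": [0,0,0],"gripper": 0.5}

```text
t: 2.08
tcp_pos: [0.5012, -0.3008, 0.0594]
eef_rot: [[1.0, 0.018, 0.001], [0.018, -1.0, -0.001], [0.001, 0.001, -1.0]]
contact_force: [-0.3, -0.1, -0.3]
gripper_width: 0.0441
grip_force: 0.0
```

```bash
python3 - <<'E'
from h import *
s=bot.sense(); print(s["tcp_pos"],s["contact_force"]); print(s["eef_rot"].round(4)); print(rel([.5006,-.3005,.0155]))
d=get_image("scene"); u,v=pix(d,[.5006,-.3005,.02])[0].astype(int); print(u,v)
cv2.imwrite("pics/c2.png",cv2.resize(d["img"][v-60:v+50,u-75:u+75,::-1],None,fx=5,fy=5,interpolation=cv2.INTER_CUBIC))
E
```

```text
[ 0.50123851 -0.30082726  0.05943249] [-0.33693931 -0.10638615 -0.29587929]
[[ 9.998e-01  1.770e-02  9.000e-04]
 [ 1.770e-02 -9.998e-01 -8.000e-04]
 [ 9.000e-04  9.000e-04 -1.000e+00]]
[-0.06711031 -0.03760659  4.39316164]
220 267
```

View pics/c2.png

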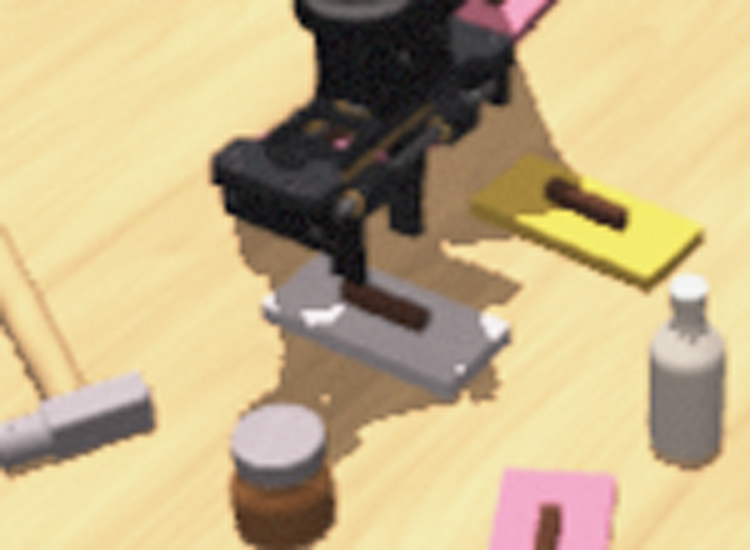

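The fingers sit above the lid's bar, which runs from (345,285) to (428,322) in the crop, with one finger either side. Lowering and gripping.

Request:
move_arm:
  plan:
    - {"travel": [0,0,2],"twist": [0,0,0],"gripper": 0.5}
    - {"travel": [0,0,1.6],"twist": [0,0,0],"gripper": 0.5}
    - {"travel": [0,0,0.75],"twist": [0,0,0],"gripper": 0.5}
    - {"travel": [0,0,0],"twist": [0,0,0],"gripper": 0.0}
    - {"travel": [0,0,0],"twist": [0,0,0],"gripper": 0.0}
    - {"travel": [0,0,0],"twist": [0,0,0],"gripper": 0}
    - {"travel": [0,0,0],"twist": [0,0,0],"gripper": 0}
    - {"travel": [0,0,0],"twist": [0,0,0],"gripper": 0}
  grip_force: 35

```text
t: 2.8
tcp_pos: [0.5016, -0.3013, 0.0183]
eef_rot: [[1.0, 0.015, 0.002], [0.015, -1.0, -0.001], [0.002, 0.002, -1.0]]
contact_force: [-0.6, -0.1, -0.6]
gripper_width: 0.0178
grip_force: 0.0
```

Request:
move_arm:
  plan:
    - {"travel": [0,0,-1],"twist": [0,0,0],"gripper": 0}
    - {"travel": [0,0,-2],"twist": [0,0,0],"gripper": 0}
    - {"travel": [0,0,-3],"twist": [0,0,0],"gripper": 0}
    - {"travel": [0,0,-3],"twist": [0,0,0],"gripper": 0}
    - {"travel": [0,0,-3],"twist": [0,0,0],"gripper": 0}
    - {"travel": [0,0,-2],"twist": [0,0,0],"gripper": 0}
    - {"travel": [0,0,0],"twist": [0,0,0],"gripper": 0}

```text
t: 3.38
tcp_pos: [0.5035, -0.3028, 0.1629]
eef_rot: [[1.0, 0.015, 0.008], [0.015, -1.0, -0.007], [0.008, 0.007, -1.0]]
contact_force: [0.7, 0.1, -0.4]
gripper_width: 0.0098
grip_force: 35.0
```

```bash
python3 - <<'E'
from h import *
s=bot.sense(); print(s["tcp_pos"],s["contact_force"],s["moment"],s["gripper_width"]); print(s["eef_rot"].round(4)); print(rel([.5229,.2603,.12]))
d=get_image("scene"); u,v=pix(d,s["tcp_pos"])[0].astype(int); print(u,v)
cv2.imwrite("pics/c3.png",cv2.resize(d["img"][v-60:v+50,u-75:u+75,::-1],None,fx=5,fy=5,interpolation=cv2.INTER_CUBIC))
E
```

```text
[ 0.50352702 -0.30283101  0.16285133] [ 0.72554487  0.08517207 -0.42636571] [-0.04863898  0.01489836 -0.08430743] 0.009783846632331443
[[ 0.9999  0.0151  0.0082]
 [ 0.0152 -0.9999 -0.0073]
 [ 0.0081  0.0074 -0.9999]]
[  2.75801208 -56.30743237   3.89195584]
218 229
```

View pics/c3.png

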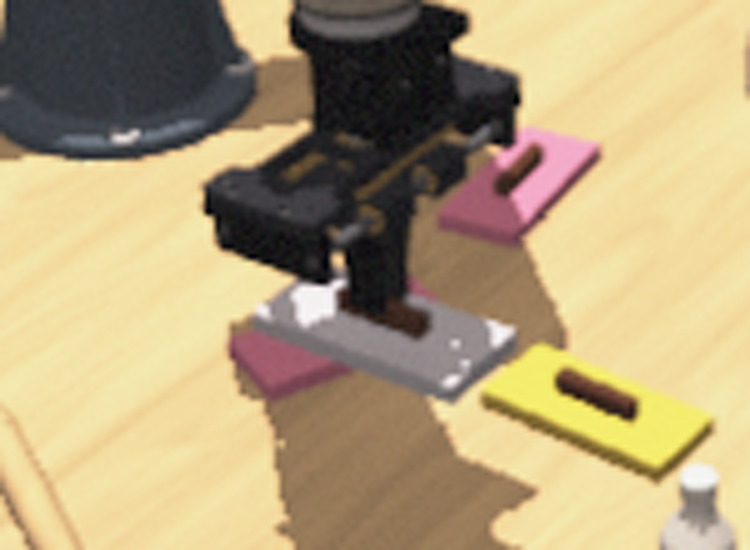

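The lid hangs level from its bar (crop centre about (385,320)), and nothing else was moved. Carrying it to the tub, straightening the tool on the way.

Request:
move_arm:
  plan:
    - {"travel": [0.3,-2.5,0],"twist": [0,0,0],"gripper": 0}
    - {"travel": [0.3,-3.7,0],"twist": [0,0,0],"gripper": 0}
    - {"travel": [0.3,-3.7,0],"twist": [0,0,0],"gripper": 0}
    - {"travel": [0.3,-3.7,0],"twist": [0,0,0],"gripper": 0}
    - {"travel": [0.3,-3.7,0],"twist": [0,0,0],"gripper": 0}
    - {"travel": [0.3,-3.7,0],"twist": [0,0,0],"gripper": 0}
    - {"travel": [0.3,-3.7,0],"twist": [0,0,0],"gripper": 0}
    - {"travel": [0.3,-3.7,0],"twist": [0,0,0],"gripper": 0}

```text
t: 4.1
tcp_pos: [0.5192, -0.0144, 0.1557]
eef_rot: [[1.0, 0.015, -0.003], [0.015, -1.0, 0.001], [-0.003, -0.001, -1.0]]
contact_force: [0.9, 0.0, -1.3]
gripper_width: 0.0096
grip_force: 35.0
```

Request:
move_arm:
  plan:
    - {"travel": [0,-3.7,0],"twist": [0,0,0],"gripper": 0}
    - {"travel": [0,-3.7,0],"twist": [0,0,0],"gripper": 0}
    - {"travel": [0,-3.7,0],"twist": [0,0,0],"gripper": 0}
    - {"travel": [0,-3.7,0],"twist": [0,0,0],"gripper": 0}
    - {"travel": [0,-3.7,0],"twist": [0,0,0],"gripper": 0}
    - {"travel": [0,-3.7,0],"twist": [0,0,0],"gripper": 0}
    - {"travel": [0,-3.7,0],"twist": [0,0,0],"gripper": 0}
    - {"travel": [0,-2,0],"twist": [0.4,-0.45,4.3],"gripper": 0}

```text
t: 4.77
tcp_pos: [0.5144, 0.2662, 0.1556]
eef_rot: [[0.998, -0.058, -0.011], [-0.058, -0.998, 0.008], [-0.011, -0.007, -1.0]]
contact_force: [-0.7, -0.5, -1.2]
gripper_width: 0.0092
grip_force: 35.0
```

Request:
move_arm:
  plan:
    - {"travel": [0,0,0],"twist": [0,0,0],"gripper": 0}
    - {"travel": [0,0,0],"twist": [0,0,0],"gripper": 0}

```text
t: 4.93
tcp_pos: [0.5152, 0.2631, 0.1556]
eef_rot: [[0.998, -0.057, -0.011], [-0.057, -0.998, 0.006], [-0.011, -0.005, -1.0]]
contact_force: [-1.5, 0.1, -1.2]
gripper_width: 0.0096
grip_force: 35.0
```

```bash
cat > st.py <<'E'
from h import *
import sys
s=bot.sense(); R=s["eef_rot"]; v=R.T@np.array([0,0,-1.])
print("t",s["t"],"tcp",s["tcp_pos"].round(4),"F",s["contact_force"].round(1),"w",round(s["gripper_width"],4),"yaw",np.degrees(np.arctan2(R[1,0],R[0,0])).round(2),"tilt fix twist xy deg",np.degrees([-v[1],v[0]]).round(2))
if len(sys.argv)>3: print("travel cm",rel([float(a) for a in sys.argv[1:4]]).round(2))
E
python3 st.py .5229 .2603 .12; python3 - <<'E'
from h import *
for n in("top","scene"):
    d=get_image(n); p=pix(d,[.5229,.2603,.08])[0].astype(int); u,v=p; c=cv2.resize(d["img"][max(v-50,0):v+50,u-50:u+50],(390,390),interpolation=cv2.INTER_CUBIC)
    o=c if n=="top" else np.hstack([o,c])
cv2.imwrite("pics/c4.png",o[:,:,::-1])
E
```

```text
t 4.9333 tcp [0.5152 0.2631 0.1556] F [-1.5  0.1 -1.2] w 0.0096 yaw -3.24 tilt fix twist xy deg [-0.29  0.63]
travel cm [0.83 0.25 3.55]
```

View pics/c4.png

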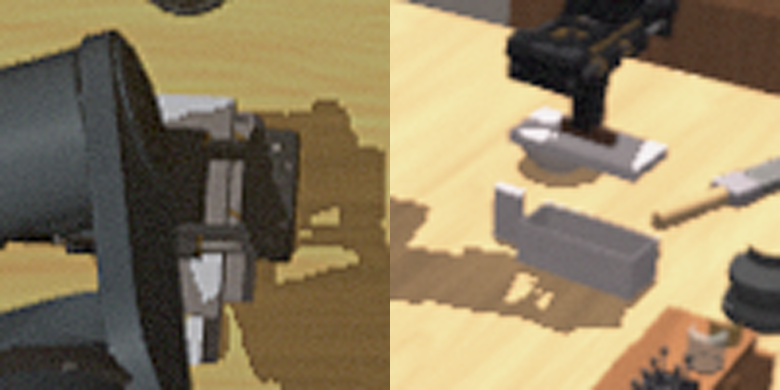

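The lid (right half, centre about (590,140)) hovers over the tub (centre about (590,240)). The top view is mostly hidden by the arm. The fit has only 2 mm of play, so I'll overlay the predicted outlines on one enlarged scene crop.

```bash
cat > ov.py <<'E'
from h import *
import sys
def corners(x,y,z,yaw,L,W):
    c,s=np.cos(np.radians(yaw)),np.sin(np.radians(yaw)); return np.array([[x+c*a*L/2-s*b*W/2,y+s*a*L/2+c*b*W/2,z] for a,b in((1,1),(1,-1),(-1,-1),(-1,1))])
def ov(d,img,o,f,quads):
    for P,col in quads:
        q=(pix(d,P)+.5-o)*f; cv2.polylines(img,[np.round(q*16).astype(np.int32)],True,col,1,cv2.LINE_AA,4)
if __name__=="__main__":
    d=get_image("scene"); o=np.array([270,135]); f=8
    s=bot.sense(); x,y,z=s["tcp_pos"]; yaw=np.degrees(np.arctan2(s["eef_rot"][1,0],s["eef_rot"][0,0]))
    im=np.ascontiguousarray(cv2.resize(d["img"][o[1]:o[1]+75,o[0]:o[0]+100],None,fx=f,fy=f,interpolation=cv2.INTER_CUBIC)[:,:,::-1])
    ov(d,im,o,f,[(corners(x,y,z-.0183+.013,yaw,.139,.063),(0,0,255)),(corners(.5229,.2603,.045,-3.47,.130,.054),(0,0,255)),(corners(.5229,.2603,.0,-3.47,.130,.054),(255,0,0))])
    cv2.imwrite(sys.argv[1],im)
E
python3 ov.py pics/c5.png; python3 - <<'E'
from ov import *
print(pix(get_image("scene"),[.5152,.2631,.15]))
E
```

```text
[[315.75433486 160.23741797]]
```

View pics/c5.png

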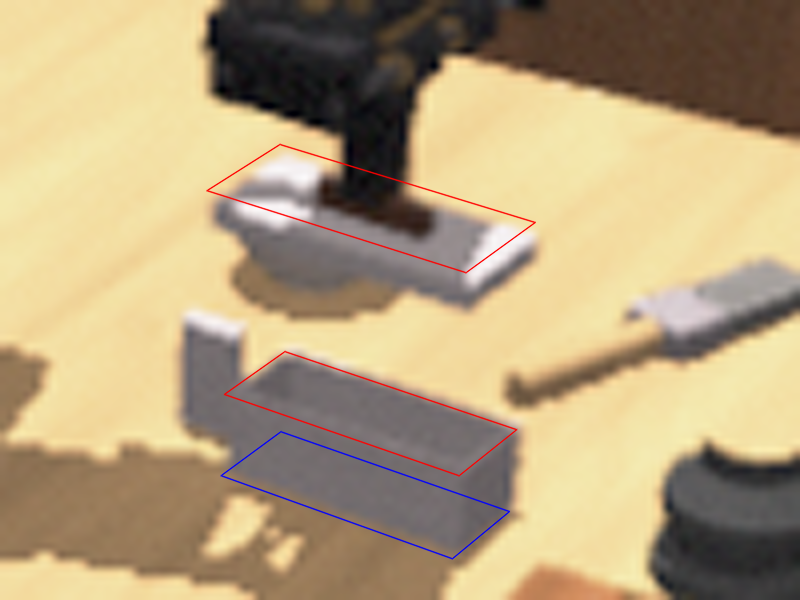

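The predicted tub rim matches the picture: right corner (517,430), left (225,394). The lid hangs about 7 mm lower under the fingertips than assumed, so the grip is only on the top of the bar, but it is centred. I'll tighten the grip, straighten, align and go low.

Request:
move_arm:
  plan:
    - {"travel": [0,0,0],"twist": [-0.3,0.6,-0.2],"gripper": 0}
    - {"travel": [0.4,0.1,1],"twist": [0,0,0.4],"gripper": 0}
    - {"travel": [0.4,0.1,1.5],"twist": [0,0,0],"gripper": 0}
    - {"travel": [0,0,1.5],"twist": [0,0,0],"gripper": 0}
    - {"travel": [0,0,1.5],"twist": [0,0,0],"gripper": 0}
    - {"travel": [0,0,1],"twist": [0,0,0],"gripper": 0}
    - {"travel": [0,0,0],"twist": [0,0,0],"gripper": 0}
    - {"travel": [0,0,0],"twist": [0,0,0],"gripper": 0}
  grip_force: 50

```text
t: 5.8
tcp_pos: [0.5245, 0.2597, 0.0915]
eef_rot: [[0.998, -0.064, 0.001], [-0.064, -0.998, 0.001], [0.001, -0.001, -1.0]]
contact_force: [-0.0, 0.2, -0.1]
gripper_width: 0.0001
grip_force: 0.0
```

```bash
python3 st.py .5229 .2603 .072; python3 ov.py pics/c6.png
```

```text
t 5.8 tcp [0.5245 0.2597 0.0915] F [-0.   0.2 -0.1] w 0.0001 yaw -3.68 tilt fix twist xy deg [-0.06 -0.07]
travel cm [-0.17 -0.05  1.95]
```

View pics/c6.png

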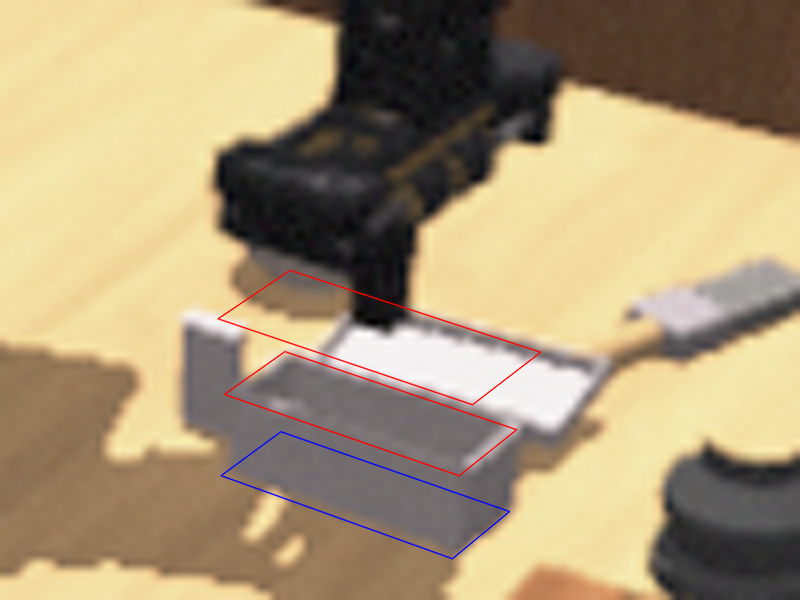

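The lid slipped out of the shallow grip. It now lies behind the tub, apparently upside down: a bright inside with a grey skirt round it, corners near (345,320), (610,360), (555,435) and (320,350). I'll back the arm off and measure in both views.

Request:
move_arm:
  plan:
    - {"travel": [0,0,-3],"twist": [0,0,0],"gripper": 0.5}
    - {"travel": [0,0,-4],"twist": [0,0,0],"gripper": 0.5}
    - {"travel": [0,1,-3.5],"twist": [0,0,0],"gripper": 0.5}
    - {"travel": [0,4,0],"twist": [0,0,0],"gripper": 0.5}
    - {"travel": [0,4,0],"twist": [0,0,0],"gripper": 0.5}
    - {"travel": [0,4,0],"twist": [0,0,0],"gripper": 0.5}
    - {"travel": [0,4,0],"twist": [0,0,0],"gripper": 0.5}
    - {"travel": [0,4,0],"twist": [0,0,0],"gripper": 0.5}

```text
t: 6.52
tcp_pos: [0.5113, 0.0488, 0.1983]
eef_rot: [[0.998, -0.063, 0.006], [-0.063, -0.998, 0.001], [0.006, -0.001, -1.0]]
contact_force: [0.7, 0.7, -0.4]
gripper_width: 0.0411
grip_force: 0.0
```

```bash
python3 st.py; python3 - <<'E'
from h import *
t=get_image("top"); s=get_image("scene")
np.savez("two.npz",t=t["img"],s=s["img"])
up=lambda i,f:cv2.resize(i,None,fx=f,fy=f,interpolation=cv2.INTER_CUBIC)
A=up(t["img"][182:272,130:210],5); B=up(s["img"][150:225,285:365],5)
o=np.zeros((450,800,3),np.uint8); o[:,:400]=A; o[:375,400:]=B
cv2.imwrite("pics/c7.png",o[:,:,::-1])
E
```

```text
t 6.5167 tcp [0.5113 0.0488 0.1983] F [ 0.7  0.7 -0.4] w 0.0411 yaw -3.6 tilt fix twist xy deg [-0.07 -0.33]
```

View pics/c7.png

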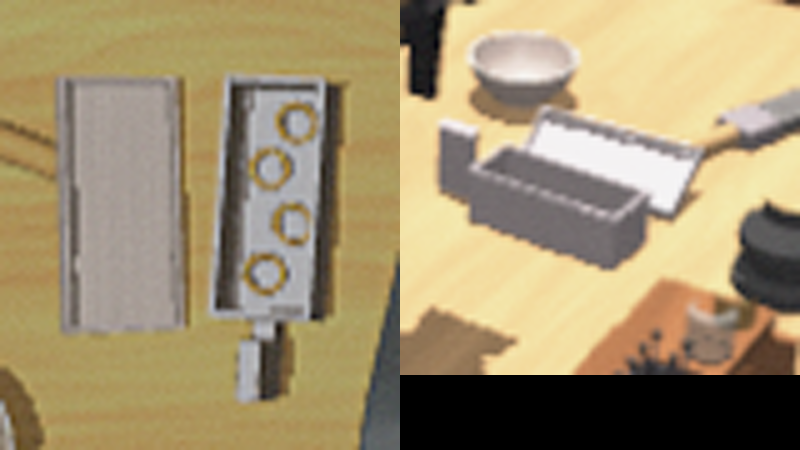

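The top view (left half) shows the lid upside down beside the tub: cols 62–185, rows 76–330 in the crop. The scene view (right half) shows it leaning on its bar, with the tub-side edge on the bench and the far edge raised about 30 mm. The plan is to push the raised edge towards the tub so the lid stands up against it. Then I can grip it from above, tilt it, and lay it right way up.

```bash
python3 - <<'E'
from h import *
d=get_image("top")
t=lambda L:(np.array(L,float)+.5)/5-.5+np.array([130,182])
P=lambda n,L,z:print(n,(ray(d,t(L),z)[:,:2]*1000).round(0).tolist())
P("lid +y edge z30",[(62,80),(65,330)],.030); P("same z42",[(62,80),(65,330)],.042)
P("lid -y tip z11",[(182,80),(187,328)],.011)
P("tub rim",[(232,76),(325,78),(305,318),(213,316)],.045)
P("brush handle",[(0,125),(0,155),(55,150),(55,175)],.015)
E
```

```text
lid +y edge z30 [[589.0, 376.0], [454.0, 372.0]]
same z42 [[588.0, 372.0], [453.0, 368.0]]
lid -y tip z11 [[591.0, 315.0], [454.0, 311.0]]
tub rim [[589.0, 280.0], [587.0, 230.0], [458.0, 240.0], [460.0, 289.0]]
brush handle [[567.0, 414.0], [550.0, 414.0], [553.0, 383.0], [539.0, 383.0]]
```

The lid's horizontal span measures 61 mm, which matches the 29° lean. I'll move behind its raised edge, staying clear of the brush handle (x ≥ 0.539).

Request:
move_arm:
  plan:
    - {"travel": [0,0,0],"twist": [0,-0.3,-5.2],"gripper": 0}
    - {"travel": [0,-4,0],"twist": [0,0,0],"gripper": 0}
    - {"travel": [0,-4,0],"twist": [0,0,0],"gripper": 0}
    - {"travel": [0,-4,0],"twist": [0,0,0],"gripper": 0}
    - {"travel": [0,-4,0],"twist": [0,0,0],"gripper": 0}
    - {"travel": [0,-4,0],"twist": [0,0,0],"gripper": 0}
    - {"travel": [0,-4,0],"twist": [0,0,0],"gripper": 0}
    - {"travel": [0,-4,0],"twist": [0,0,0],"gripper": 0}

```text
t: 7.33
tcp_pos: [0.5024, 0.3341, 0.1981]
eef_rot: [[1.0, 0.029, -0.002], [0.029, -1.0, 0.002], [-0.001, -0.002, -1.0]]
contact_force: [0.2, -0.2, 0.3]
gripper_width: 0.0022
grip_force: 0.0
```

Request:
move_arm:
  plan:
    - {"travel": [0,-4,0],"twist": [0,0,0],"gripper": 0}
    - {"travel": [0,-2,0],"twist": [0,0,0],"gripper": 0}
    - {"travel": [0,0,0],"twist": [0,0,0],"gripper": 0}
    - {"travel": [0,0,0],"twist": [0,0,0],"gripper": 0}

```text
t: 7.67
tcp_pos: [0.5005, 0.3927, 0.1976]
eef_rot: [[0.999, 0.032, -0.002], [0.032, -0.999, 0.002], [-0.002, -0.002, -1.0]]
contact_force: [0.4, -0.4, 0.9]
gripper_width: 0.0004
grip_force: 0.0
```

```bash
python3 st.py .511 .406 .016
```

```text
t 7.6667 tcp [0.5005 0.3927 0.1976] F [ 0.4 -0.4  0.9] w 0.0004 yaw 1.81 tilt fix twist xy deg [-0.1   0.12]
travel cm [ 1.13 -1.26 18.16]
```

Request:
move_arm:
  plan:
    - {"travel": [1.1,-1.3,0],"twist": [0,0,0],"gripper": 0}
    - {"travel": [0,0,3.5],"twist": [0,0,0],"gripper": 0}
    - {"travel": [0,0,4],"twist": [0,0,0],"gripper": 0}
    - {"travel": [0,0,4],"twist": [0,0,0],"gripper": 0}
    - {"travel": [0,0,4],"twist": [0,0,0],"gripper": 0}
    - {"travel": [0,0,2.5],"twist": [0,0,0],"gripper": 0}
    - {"travel": [0,0,0],"twist": [0,0,0],"gripper": 0}
    - {"travel": [0,0,0],"twist": [0,0,0],"gripper": 0}

```text
t: 8.33
tcp_pos: [0.5111, 0.4025, 0.0164]
eef_rot: [[1.0, 0.026, -0.006], [0.026, -1.0, -0.0], [-0.006, 0.0, -1.0]]
contact_force: [-0.2, 1.2, 0.9]
gripper_width: 0.0005
grip_force: 0.0
```

```bash
python3 st.py .511 .36 .016
```

```text
t 8.3333 tcp [0.5111 0.4025 0.0164] F [-0.2  1.2  0.9] w 0.0005 yaw 1.5 tilt fix twist xy deg [0.01 0.34]
travel cm [-0.12  4.25  0.04]
```

Request:
move_arm:
  plan:
    - {"travel": [0,0.6,0],"twist": [0,0.3,0],"gripper": 0}
    - {"travel": [0,0.6,0],"twist": [0,0,0],"gripper": 0}
    - {"travel": [0,0.6,0],"twist": [0,0,0],"gripper": 0}
    - {"travel": [0,0.6,0],"twist": [0,0,0],"gripper": 0}
    - {"travel": [0,0.6,0],"twist": [0,0,0],"gripper": 0}
    - {"travel": [0,0.6,0],"twist": [0,0,0],"gripper": 0}
    - {"travel": [0,0.6,0],"twist": [0,0,0],"gripper": 0}
    - {"travel": [0,0.6,0],"twist": [0,0,0],"gripper": 0}

```text
t: 9.0
tcp_pos: [0.5142, 0.3562, 0.0179]
eef_rot: [[1.0, 0.026, 0.005], [0.026, -1.0, 0.004], [0.005, -0.004, -1.0]]
contact_force: [-0.6, 4.2, 2.3]
gripper_width: 0.0006
grip_force: 2.3
```

Request:
move_arm:
  plan:
    - {"travel": [0,0.5,0],"twist": [0,0,0],"gripper": 0}
    - {"travel": [0,0.5,0],"twist": [0,0,0],"gripper": 0}
    - {"travel": [0,0.5,0],"twist": [0,0,0],"gripper": 0}
    - {"travel": [0,0.5,0],"twist": [0,0,0],"gripper": 0}

```text
t: 9.33
tcp_pos: [0.5143, 0.3366, 0.0178]
eef_rot: [[1.0, 0.027, 0.004], [0.027, -1.0, 0.004], [0.004, -0.003, -1.0]]
contact_force: [-0.8, 5.2, 4.0]
gripper_width: 0.0008
grip_force: 2.7
```

```bash
python3 st.py .511 .32 .016; python3 - <<'E'
from h import *
d=get_image("scene"); g=d["img"][145:225,285:370]; cv2.imwrite("pics/n1.png",g[:,:,::-1])
hsv=cv2.cvtColor(g,cv2.COLOR_RGB2HSV)
# coarse char map: w=bright grey, g=mid grey, #=dark, .=yellow/brown
for r in range(0,80,2):
    print("".join("." if S>75 else ("W" if V>190 else "g" if V>85 else "#") for H,S,V in hsv[r]))
E
```

```text
t 9.3333 tcp [0.5143 0.3366 0.0178] F [-0.8  5.2  4. ] w 0.0008 yaw 1.53 tilt fix twist xy deg [-0.2  -0.24]
travel cm [-0.37  1.65  0.17]
...................WWW.........########.####..######.................................
..................................################........WW.........................
................WWW...............###.#########.##g..................................
.............W....................######################g..WW.W......................
...................................######.#####.#.#######..W.W.......................
..................................#.##########.##########..WW........................
...............WWWWWWWWWWWWWWWW..#.#########..##.########............................
.............WWggggWWWWWWWWWWgg#################..###g##.............................
.............WWggWWWWWWWWWWWg###.#############.#####g................................
..............WWWWWWWWggggg###...###..#####..######..................................
................ggggg####################..####..##..................................
...............
[... 1778 characters left out ...]
############
.....................................................................################
..........................................................W...............##########g
................................W.........................gWWWWggggg.................
................WW.........................................gggggggg..................
..........................................................g.gggg.....................
...........WW...................................g........#gg...ggg...................
..........W...........................................g..g.g..g..g...................
........W.....................................######g##..............................
```

The fingers' friction held the raised edge down, so the lid slid and pushed the tub about 28 mm in −y without tipping. Next I'll lift while pushing, following the arc of the edge, so the friction turns the lid up.

Request:
move_arm:
  plan:
    - {"travel": [0,0.5,-0.65],"twist": [0,0,0],"gripper": 0}
    - {"travel": [0,0.6,-0.6],"twist": [0,0,0],"gripper": 0}
    - {"travel": [0,0.65,-0.55],"twist": [0,0,0],"gripper": 0}
    - {"travel": [0,0.7,-0.5],"twist": [0,0,0],"gripper": 0}

```text
t: 9.72
tcp_pos: [0.5141, 0.3106, 0.0407]
eef_rot: [[1.0, 0.028, 0.002], [0.028, -1.0, 0.001], [0.002, -0.001, -1.0]]
contact_force: [-0.8, 2.2, 0.7]
gripper_width: 0.0006
grip_force: 0.7
```

```bash
python3 st.py; cat > cm.py <<'E'
from h import *
import sys
n,u0,u1,v0,v1=sys.argv[1],*map(int,sys.argv[2:6])
d=get_image(n); hsv=cv2.cvtColor(d["img"],cv2.COLOR_RGB2HSV)
print("cols",u0,u1)
for r in range(v0,v1,2):
    print(r,"".join("." if S>75 else ("W" if V>190 else "g" if V>135 else "m" if V>85 else "#") for H,S,V in hsv[r,u0:u1]))
E
python3 cm.py scene 280 350 165 212
```

```text
t 9.7167 tcp [0.5141 0.3106 0.0407] F [-0.8  2.2  0.7] w 0.0006 yaw 1.58 tilt fix twist xy deg [-0.07 -0.12]
cols 280 350
165 ....................g##.###################...####....................
167 ......................#######################..#......................
169 .......................###############.######.........................
171 .......................########.##########.#........................W.
173 ...............................###.#######.#.........................W
175 .........................gg...........######.....................W....
177 ........................mmggggggWW....#####...........................
179 ........gggggg.........gmggggggggggggmmmm##...........................
181 ........mmmmmmmg.......mgggggggggggggggggggggggW......................
183 .......mmmmmmmmg....Wgmmmmggggggggggggggggggggggggggggggg.............
185 .......mmmmmmmmm..Wgmmmmmmmmmmggmgggggggggggggggggggggggg.............
187 .......mmmmmmmmmmmmmmmmmmmmmmmmmmmmmmmmgggggggggggggggggg.............
189 .......gmmmmmmmmmmmmmmmmmmmmmmmmmmmmmmmmmmmmmmmgggggWWgg.............W
191 .......mmmmmmmmmmmmmmmmggmggggmmmmmmmmmmmmmmmmmmmmmggWg..............W
193 ...........mmmmmmmmmmmmmmmmmmmgggmggmmmmmmmmmmmmgWgmggg......W......WW
195 ...............mmmmmmmmmmmmmmmmmmmmmmgggggWgmmgWgmmmgg.......W.....WW.
197 ...............mmmmmmmmmmmmmmmmmmmmmmmmmmmmmgggmmmmggg......WW...W....
199 .................mmmmmmmmmmmmmmmmmmmmmmmmmmmmmmmmmmggm......W.........
201 .........................mmmmmmmmmmmmmmmmmmmmmmmmmm...................
203 ...............................gmmmmmmmmmmmmmmmmm.....................
205 ......................................mmmmmmmmmm....................WW
207 ...................................................................WWW
209 ......................................................................
211 ...............................................................W......
```

Request:
move_arm:
  plan:
    - {"travel": [0,0.75,-0.4],"twist": [0,0,0],"gripper": 0}
    - {"travel": [0,0.8,-0.3],"twist": [0,0,0],"gripper": 0}
    - {"travel": [0,0.8,-0.2],"twist": [0,0,0],"gripper": 0}

```text
t: 10.02
tcp_pos: [0.5147, 0.2865, 0.0492]
eef_rot: [[1.0, 0.027, 0.002], [0.027, -1.0, 0.001], [0.002, -0.001, -1.0]]
contact_force: [-0.0, 0.8, 1.0]
gripper_width: 0.0002
grip_force: 0.1
```

```bash
python3 st.py; python3 cm.py scene 275 350 165 212
```

```text
t 10.0167 tcp [0.5147 0.2865 0.0492] F [-0.   0.8  1. ] w 0.0002 yaw 1.57 tilt fix twist xy deg [-0.03 -0.1 ]
cols 275 350
165 .........................#####################..#####......................
167 .........................#######################..#........................
169 .........................######################............................
171 .........................#####..###############............................
173 ...............................#.#########.##.#...........................W
175 ......................................########.......................W.....
177 ..........................gmmggWWW......######.............................
179 .............mgggWW.......gmmmmmmmmgggggmm####.............................
181 .............mmmmmmmg.....mmmmmmmmmmmmmmmmmggmgW...........................
183 ............mmmmmmmmg....WmmmmggmmmmmmmmmmmmmmmmmmmgggWWW..................
185 ............mmmmmmmmg..WgmmmmmmmmmmmmmmmmmmmmmmmmmmmmmgggWWWm..............
187 ............gmmmmmmmggmmmmmmmmmmmmmmmmmmmmmmmmmmmmmmmmmmmmmm...............
189 ............g
[... 242 characters left out ...]
.....mmmmmmmmmmmmmmmmmmmmmmmmmmgWgmmgWgmmmmg.......WW.....WW
197 ....................mmmmmmmmmmmmmmmmmmmmmmmmmmmmmgggmmmmmm.....W...W.......
199 ......................mmmmmmmmmmmmmmmmmmmmmmmmmmmmmmmmmmmm.....WW..........
201 ..............................mmmmmmmmmmmmmmmmmmmmmmmmmm...................
203 .....................................mmmmmmmmmmmmmmmmmm....................
205 ...........................................mmmmmmmmmm......................
207 .........................................................................W.
209 .............................W................W............................
211 ............................................W.......................W......
```

```bash
python3 - <<'E'
from h import *
d=get_image("scene")
print("top edge z63",ray(d,[(306,177),(334,185)],.063).round(3).tolist())
print("bottom right z0",ray(d,[(332,199.5)],0).round(3).tolist())
print("fin topleft z62",ray(d,[(288.5,179.5),(294,181)],.062).round(3).tolist(), "tub front bottom",ray(d,[(327,205)],0).round(3).tolist())
print("pred fin old",pix(d,[.4145,.271,.062]), pix(d,[.4135,.243,.062]))
t=get_image("top"); print("top px of lid top",pix(t,[[.59,.28,.063],[.45,.28,.063]]))
E
python3 cm.py top 150 205 190 262
```

```text
top edge z63 [[0.473, 0.273, 0.063], [0.592, 0.275, 0.063]]
bottom right z0 [[0.59, 0.273, 0.0]]
fin topleft z62 [[0.426, 0.22, 0.062], [0.449, 0.222, 0.062]] tub front bottom [[0.592, 0.227, 0.0]]
pred fin old [[292.63623623 173.58452748]] [[288.75430083 176.33654806]]
top px of lid top [[174.59064148 195.37978562]
 [173.94990154 248.28669608]]
cols 150 205
190 ..##########...........................................
192 ###########............................................
194 #########.#............................................
196 #############.............gggggm...gggggggggggggggggggm
198 #########.##....#.........gggggm#mgg#####.....######mgg
200 #########.####...#........gggggg.mgg.#mmggWWgggmmmmmmgg
202 #########.####............gWgggm##mm##mmgggmmm..m...mgg
204 m########.####.............mmmmm##mm#.mmmmmmm.mmmmmm.mg
206 m########.#####..#.........m#mmm##mm###mm#..########.mg
208 m##########.####..#...######..#m.#mm###m#...###m####.mm
210 mm#########.######.#.......#..#.#####.##....#########mm
212 mm#########.#####....#..#.##..#..#...#...#.#######m##mm
214 mm##########..#
[... 720 characters left out ...]
.########...mWWggm##mm.##mm...mm..mmmmmm
240 ####m###m#m###.....###.#...mgmmmm##mm###mmmmmmmmmmmmmmm
242 #####m#m##mm#...##..####....mmmmm##mm###mmmmmmmmmmmmmmm
244 #####m#mmmmm###.##.###......mmmmm##mmmmmmmmmmmmmmmmmmm.
246 .#.###mmmmmmm##########.....mmmmm###mmm......mmmm#.....
248 ###..##mmmmmm###.##...##.....................mmmm##....
250 #########mmmmm#.########...................mmmm####....
252 .##.#.#.##mmmmm#..#######..................mmmm####....
254 ##########mm#mmm#########..................mmmm####....
256 ..#.#.#..#####m#######.#...................mmmmm###....
258 #########.#########..####..................mmmmm###....
260 #.####################.#...................mmmmm#......
```

The lid now stands upright: its top strip is at cols 176–181, rows 196–246 in the top view, which puts it at y ≈ 0.259–0.272. I'll back off, come over the top and grip across its thickness.

Request:
move_arm:
  plan:
    - {"travel": [0,-1.2,0],"twist": [0,0,0],"gripper": 0}
    - {"travel": [0,-0.3,-2.5],"twist": [0,0,0],"gripper": 0}
    - {"travel": [0,0,-3],"twist": [0,0,0],"gripper": 0.45}
    - {"travel": [0.4,1.8,0],"twist": [0,0,0],"gripper": 0.45}
    - {"travel": [0.4,1.8,0],"twist": [0,0,0],"gripper": 0.45}
    - {"travel": [0,0,0],"twist": [0,0,0],"gripper": 0.45}
    - {"travel": [0,0,0],"twist": [0,0,0],"gripper": 0.45}

```text
t: 10.8
tcp_pos: [0.5235, 0.2675, 0.104]
eef_rot: [[1.0, 0.026, 0.002], [0.026, -1.0, 0.002], [0.002, -0.002, -1.0]]
contact_force: [-0.1, 0.1, -0.2]
gripper_width: 0.0261
grip_force: 0.0
```

```bash
python3 st.py .522 .265 .05; python3 cm.py scene 275 350 165 212; python3 - <<'E'
from h import *
t=get_image("top")
print(ray(t,[(175.5,202),(181.5,202),(176.8,240),(182.5,240)],.063).round(4).tolist())
E
```

```text
t 10.8 tcp [0.5235 0.2675 0.104 ] F [-0.1  0.1 -0.2] w 0.0261 yaw 1.5 tilt fix twist xy deg [-0.11 -0.14]
travel cm [-0.17  0.25  5.4 ]
cols 275 350
165 .........................gmggWWWWWWWWWm#########...........................
167 ...........................mmmmmmmmmmm######.###...........................
169 .............................mmmmmmmmm##########...........................
171 .................................mmmm.##.#.#...............................
173 .........................................##...............................W
175 ...........................................................................
177 ..........................ggggWWW..........................................
179 .............ggggW........mmmmmmmmmgggWW...................................
181 .............gmmmmmmg.....mmmmmmmmmmmmmmmmggggW............................
183 .............mmmmmmmg....WmmmmmmmmmmmmmmmmmmmmmmmgggggW.W..................
185 .............mmmmmmmg..WgmmmmmmmmgggmmmmmmmmmmmmmmmmmmmgWWWg...............
187 .............mmmmmmmggmmmmmmmmmmmmmmmmmmmmmmmmmmmmmmmmmmmmm........
[... 369 characters left out ...]
mmmmmmmmmmmmmmmmmmmmmm.....WWW.W...W...
199 ......................gmmmmmmmmmmmmmmmmmmmmmmmmmmmmmmmmmmm...W.............
201 ..............................mmmmmmmmmmmmmmmmmmmmmmmmmm.....W.............
203 ....................................gmmmmmmmmmmmmmmmmm.....................
205 ...........................................mmmmmmmmm......................W
207 ........................................................................WWW
209 ...........................................................................
211 ....................................................................W......
[[0.5723, 0.2774, 0.063], [0.5721, 0.2615, 0.063], [0.4716, 0.2728, 0.063], [0.4715, 0.2578, 0.063]]
```

Request:
move_arm:
  plan:
    - {"travel": [0,0.1,0],"twist": [0,0,-0.4],"gripper": 0.45}
    - {"travel": [0,0,1.5],"twist": [0,0,0],"gripper": 0.45}
    - {"travel": [0,0,1.5],"twist": [0,0,0],"gripper": 0.45}
    - {"travel": [0,0,1.5],"twist": [0,0,0],"gripper": 0.45}
    - {"travel": [0,0,0.8],"twist": [0,0,0],"gripper": 0.45}
    - {"travel": [0,0,0],"twist": [0,0,0],"gripper": 0.45}
    - {"travel": [0,0,0],"twist": [0,0,0],"gripper": 0.3}
    - {"travel": [0,0,0],"twist": [0,0,0],"gripper": 0.3}
  grip_force: 20

```text
t: 11.57
tcp_pos: [0.524, 0.2664, 0.0516]
eef_rot: [[0.999, 0.034, 0.003], [0.034, -0.999, 0.002], [0.004, -0.002, -1.0]]
contact_force: [0.2, 0.5, -0.3]
gripper_width: 0.0321
grip_force: 0.0
```

Request:
move_arm:
  plan:
    - {"travel": [0,0,0],"twist": [0,0,0],"gripper": 0}
    - {"travel": [0,0,0],"twist": [0,0,0],"gripper": 0}
    - {"travel": [0,0,0],"twist": [0,0,0],"gripper": 0}
    - {"travel": [0,0,0],"twist": [0,0,0],"gripper": 0}

```text
t: 11.9
tcp_pos: [0.524, 0.2663, 0.0518]
eef_rot: [[0.999, 0.034, 0.004], [0.034, -0.999, 0.002], [0.004, -0.002, -1.0]]
contact_force: [0.2, 0.7, 1.8]
gripper_width: 0.0125
grip_force: 20.0
```

```bash
python3 st.py; python3 cm.py scene 275 350 165 212
```

```text
t 11.9 tcp [0.524  0.2663 0.0518] F [0.2 0.7 1.8] w 0.0125 yaw 1.95 tilt fix twist xy deg [-0.12 -0.22]
cols 275 350
165 ........................#####################...#####.#....................
167 ........................###########################........................
169 ..........................##################....###........................
171 .........................#######.#############..#..........................
173 .........................#######.######..#.####...........................W
175 ..............................#################............................
177 ..........................ggggWW.....#####.####............................
179 .............ggggWW.......mmmmmmggWgggm#######.............................
181 .............mmmmmmmg....gmmmmmmmmmmmm######mmm............................
183 ............mmmmmmmmg....gmmmmmmmmmmmm######mmmmggggWW..W..................
185 ............mmmmmmmmg..Wgmmmmmmmmggmmmmmm###mmmmmmmmmmgWWWWg...............
187 ............gmmmmmmmggmmmmmmmmmmmmmmmmmmmmmmmmmmmmmmmmmmmmm................
189 ............gmmmmmm
[... 236 characters left out ...]
.....mmmmmmmmmmmmmmmmmmmmmmmmmmmmmmmgWgmmmm......WWW......W.
197 ....................mmmmmmmmmmmmmmmmmmmmmmmmmmmmmmmmmmmmmm......WWW........
199 ......................mmmmmmmmmmmmmmmmmmmmmmmmmmmmmmmmmmmm....WW...........
201 .............................mmmmmmmmmmmmmmmmmmmmmmmmmmmm...W..............
203 .....................................mmmmmmmmmmmmmmmmmm....................
205 ...........................................mmmmmmmmm......................W
207 .........................................................................WW
209 ...........................................................................
211 ............................................W.......................W......
```

The lid is held across its thickness (12.5 mm opening). Lifting it clear and moving it to the open bench on the −y side of the tub.

Request:
move_arm:
  plan:
    - {"travel": [0,0,0],"twist": [0,0,0],"gripper": 0}
    - {"travel": [0,0,-1],"twist": [0,0,0],"gripper": 0}
    - {"travel": [0,0,-2.5],"twist": [0,0,0],"gripper": 0}
    - {"travel": [0,0,-3],"twist": [0,0,0],"gripper": 0}
    - {"travel": [0,0,-3],"twist": [0,0,0],"gripper": 0}
    - {"travel": [0,0,-2],"twist": [0,0,0],"gripper": 0}
    - {"travel": [0,0,0],"twist": [0,0,0],"gripper": 0}
  grip_force: 35

```text
t: 12.53
tcp_pos: [0.5262, 0.2666, 0.1711]
eef_rot: [[0.999, 0.034, 0.012], [0.034, -0.999, 0.004], [0.012, -0.003, -1.0]]
contact_force: [0.8, -0.5, -0.8]
gripper_width: 0.0118
grip_force: 35.0
```

Request:
move_arm:
  plan:
    - {"travel": [0,2,0],"twist": [0,0,0],"gripper": 0}
    - {"travel": [0,3,0],"twist": [0,0,0],"gripper": 0}
    - {"travel": [0,3,0],"twist": [0,0,0],"gripper": 0}
    - {"travel": [0,3,0],"twist": [0,0,0],"gripper": 0}
    - {"travel": [0,3,0],"twist": [0,0,0],"gripper": 0}
    - {"travel": [0,3,0],"twist": [0,0,0],"gripper": 0}
    - {"travel": [0,3,0],"twist": [0,0,0],"gripper": 0}
    - {"travel": [0,1,0],"twist": [0,0,0],"gripper": 0}

```text
t: 13.2
tcp_pos: [0.5298, 0.0523, 0.1648]
eef_rot: [[1.0, 0.031, 0.0], [0.031, -1.0, 0.0], [0.0, -0.0, -1.0]]
contact_force: [-0.1, -0.3, -1.3]
gripper_width: 0.012
grip_force: 35.0
```

```bash
python3 st.py; python3 - <<'E'
from h import *
d=get_image("scene"); s=bot.sense(); print(pix(d,[s["tcp_pos"]]),s["joint_pos"].round(2))
E
python3 cm.py scene 225 320 160 215
```

```text
t 13.2 tcp [0.5298 0.0523 0.1648] F [-0.1 -0.3 -1.3] w 0.012 yaw 1.79 tilt fix twist xy deg [-0.   -0.01]
[[290.32926094 180.53470729]] [-0.11  0.48  1.72  0.    0.93  1.43]
cols 225 320
160 ...........................................#######################...########.##gWWWWWWWWWWWWWW
162 .......................................WW..########################...#####mggWWWWWWWWWWWWWWWWW
164 ....................................WWWWW...####.#.##################..####mgWWWWWWWWWWWWWWWWgg
166 ..................................WWWW......#################.#######.......mmmmgggggggggggmm..
168 ..........................WWW..W.W..........####.############.#########.......mmmmmmmmmmmmmm...
170 .......................................W.W........#.#######.###.#######.........mmmmmmmmm......
172 ....................................WWW..W......Wggg.....##############........................
174 .................................WWW.W.........gmmmmgWWWWWWg....#######........................
176 ...............................WWW.............gmmmmmmmgggggm####.#####........................
178 .........
[... 1186 characters left out ...]

202 ...................................................................................mmmmmmmmmmmm
204 .........................................................................................mmmmmm
206 ...................................................................................W...........
208 ...............................................................................................
210 ..............................................................................................W
212 ...............................................................................................
214 ...............................................................................................
```

Request:
move_arm:
  plan:
    - {"travel": [0,0,0],"twist": [6.5,0,0],"gripper": 0}
    - {"travel": [0,0,0],"twist": [6.5,0,0],"gripper": 0}
    - {"travel": [0,0,0],"twist": [6.5,0,0],"gripper": 0}
    - {"travel": [0,0,0],"twist": [6.5,0,0],"gripper": 0}
    - {"travel": [0,0,0],"twist": [6.5,0,0],"gripper": 0}
    - {"travel": [0,0,0],"twist": [6.5,0,0],"gripper": 0}
    - {"travel": [0,0,0],"twist": [6.5,0,0],"gripper": 0}
    - {"travel": [0,0,0],"twist": [0,0,0],"gripper": 0}

```text
t: 13.97
tcp_pos: [0.5305, 0.0544, 0.1627]
eef_rot: [[1.0, 0.02, -0.024], [0.031, -0.698, 0.716], [-0.002, -0.716, -0.698]]
contact_force: [0.1, -0.0, -2.3]
gripper_width: 0.0122
grip_force: 35.0
```

```bash
python3 - <<'E'
from h import *
s=bot.sense(); R=s["eef_rot"]; print(s["tcp_pos"].round(4),R.round(3).tolist(),s["gripper_width"],s["joint_pos"].round(2),s["contact_force"].round(1))
# lid corners in tool coords (m): edge at z=-.0115, free edge z=.0515, thickness y+-.0065, x +-.0695
for z in(-.0115,.0515):
    for y in(-.0065,.0065):
        for x in (-.0695,.0695): print(z,y,x,(s["tcp_pos"]+R@[x,y,z]).round(3))
E
```

```text
[0.5305 0.0544 0.1627] [[1.0, 0.02, -0.024], [0.031, -0.698, 0.716], [-0.002, -0.716, -0.698]] 0.012208013986170366 [-0.5   0.66  1.71  0.69  1.31  0.67] [ 0.1 -0.  -2.3]
-0.0115 -0.0065 -0.0695 [0.461 0.049 0.176]
-0.0115 -0.0065 0.0695 [0.6   0.053 0.175]
-0.0115 0.0065 -0.0695 [0.461 0.04  0.166]
-0.0115 0.0065 0.0695 [0.6   0.044 0.166]
0.0515 -0.0065 -0.0695 [0.46  0.094 0.132]
0.0515 -0.0065 0.0695 [0.599 0.098 0.131]
0.0515 0.0065 -0.0695 [0.46  0.085 0.122]
0.0515 0.0065 0.0695 [0.599 0.089 0.122]
```

The tilt worked: the inside now faces downward. Lowering until the free edge reaches the bench.

Request:
move_arm:
  plan:
    - {"travel": [0,1.8,1.75],"twist": [0,0,0],"gripper": 0}
    - {"travel": [0,1.8,1.75],"twist": [0,0,0],"gripper": 0}
    - {"travel": [0,1.8,1.75],"twist": [0,0,0],"gripper": 0}
    - {"travel": [0,1.5,1.5],"twist": [0,0,0],"gripper": 0}
    - {"travel": [0,1,1],"twist": [0,0,0],"gripper": 0}
    - {"travel": [0,0.4,0.4],"twist": [0,0,0],"gripper": 0}
    - {"travel": [0,0.2,0.2],"twist": [0,0,0],"gripper": 0}
    - {"travel": [0,0,0],"twist": [0,0,0],"gripper": 0}

```text
t: 14.63
tcp_pos: [0.5307, 0.0572, 0.0467]
eef_rot: [[0.999, 0.027, -0.024], [0.036, -0.7, 0.713], [0.002, -0.714, -0.701]]
contact_force: [-0.1, -0.0, -0.1]
gripper_width: 0.0117
grip_force: 35.0
```

```bash
python3 - <<'E'
from h import *
s=bot.sense(); R=s["eef_rot"]; print(s["tcp_pos"].round(4),R.round(3).tolist(),s["gripper_width"],s["contact_force"].round(1))
print((s["tcp_pos"]+R@[0,.0065,.0515]).round(3))
E
```

```text
[0.5307 0.0572 0.0467] [[0.999, 0.027, -0.024], [0.036, -0.7, 0.713], [0.002, -0.714, -0.701]] 0.011722953645691453 [-0.1 -0.  -0.1]
[0.53  0.089 0.006]
```

Request:
move_arm:
  plan:
    - {"travel": [0,0.25,0.25],"twist": [0,0,0],"gripper": 0}
    - {"travel": [0,0.2,0.2],"twist": [0,0,0],"gripper": 0}
    - {"travel": [0,0,0],"twist": [0,0,0],"gripper": 0.25}
    - {"travel": [0,0,0],"twist": [0,0,0],"gripper": 0.25}
    - {"travel": [0,0,0],"twist": [0,0,0],"gripper": 0.25}

```text
t: 15.05
tcp_pos: [0.5312, 0.056, 0.0408]
eef_rot: [[0.999, 0.026, -0.022], [0.034, -0.7, 0.713], [0.004, -0.714, -0.7]]
contact_force: [-0.3, -0.0, -0.8]
gripper_width: 0.0202
grip_force: 0.1
```

Request:
move_arm:
  plan:
    - {"travel": [0,0,-1],"twist": [0,0,0],"gripper": 0.25}
    - {"travel": [0,0,-3],"twist": [0,0,0],"gripper": 0.25}
    - {"travel": [0,0,-3],"twist": [0,0,0],"gripper": 0.25}
    - {"travel": [0,0,-3],"twist": [0,0,0],"gripper": 0.25}
    - {"travel": [0,-2,-2],"twist": [0,0,0],"gripper": 0.25}
    - {"travel": [0,-2,-2],"twist": [0,0,0],"gripper": 0.25}
    - {"travel": [0,-2,-2],"twist": [0,0,0],"gripper": 0.25}

```text
t: 15.63
tcp_pos: [0.5325, -0.0169, 0.1968]
eef_rot: [[0.999, 0.024, -0.022], [0.033, -0.699, 0.714], [0.002, -0.714, -0.7]]
contact_force: [0.2, 0.3, -0.6]
gripper_width: 0.0217
grip_force: 0.0
```

```bash
python3 - <<'E'
from h import *
s=bot.sense(); R=s["eef_rot"]; print(s["tcp_pos"].round(4),s["joint_pos"].round(2),R.round(3).tolist(),s["contact_force"].round(1))
E
python3 cm.py scene 225 335 160 225;python3 cm.py top 175 300 190 262
```

```text
[ 0.5325 -0.0169  0.1968] [-0.6   0.63  1.63  0.62  1.45  0.67] [[0.999, 0.024, -0.022], [0.033, -0.699, 0.714], [0.002, -0.714, -0.7]] [ 0.2  0.3 -0.6]
cols 225 335
160 ##########m.....#########################m###################............WWgggWWWWWWWWWWWWWWWWWW..............
162 ########............####################m#####################...........WWWWWWWWWWWWWWWWWWWWWWWW.............
164 ..##m................#################mm########.#############.............mgWWWWWWWWWWWWWWWWgg...............
166 .......................m###########mmm#####.#####.###..######...............mmmmgggggggggggmm.................
168 .........................##mmmm##m###########...######..#####.................mmmmmmmmmmmmmm..................
170 .......................W...##############.##.#######.####.......................mmmmmmmmm.....................
172 ......................W........##.####....##.#########mm#.....................................................
174 .................................######.....######...#m###....................................................
176 ..........
[... 6853 characters left out ...]
.......###mm##mmmmmmmmmmmmmmmmmmmmmmmmmmmmmmmmmmmm
252 ..................gWWWg##m......................................................####mm##mmmmmmmmmmmmmmmmmmmmmmmmmmmmmmmmmmmmm
254 ..................gWWWg..m.....................................................###m####mmmmmmmmmmmmmmmmmmmmmmmmmmmmmmmmmmmmmm
256 ..................gWWWW.#m.....................................................##mm##mmmmmmmmmmmmmmmmmmmmmmmmmmmmmmmmmmmmmmmm
258 ..................gWWWW##.....................................................##mm##mmmmmmmmmmmmmmmmmmmmmmmmmmmmmmmmmmmmmmmmm
260 ..................gWWWg.mm..................................................##mm##mmmmmmmmmmmmmmmmmmmmmmmmmmmmmmmmmmmmmmmmmmm
```

The lid now lies right way up, with its bar visible at cols 259–263, rows 208–229 in the top view. I'll straighten the tool and move aside to measure lid and tub again.

Request:
move_arm:
  plan:
    - {"travel": [0,0,-1],"twist": [-6.5,0,0],"gripper": 0.25}
    - {"travel": [0,0,-1],"twist": [-6.5,0,0],"gripper": 0.25}
    - {"travel": [0,0,0],"twist": [-6.5,0,0],"gripper": 0.25}
    - {"travel": [0,0,0],"twist": [-6.5,0,0],"gripper": 0.25}
    - {"travel": [0,1,0],"twist": [-6.5,0,0],"gripper": 0.25}
    - {"travel": [0,2,0],"twist": [-6.5,0,0],"gripper": 0.25}
    - {"travel": [0,3,0],"twist": [-6.4,0,0],"gripper": 0.4}
    - {"travel": [0,4,0],"twist": [0,0,0],"gripper": 0.4}

```text
t: 16.4
tcp_pos: [0.5347, -0.1226, 0.1981]
eef_rot: [[0.999, 0.043, -0.001], [0.043, -0.999, 0.003], [-0.001, -0.003, -1.0]]
contact_force: [0.5, 0.5, 0.1]
gripper_width: 0.0287
grip_force: 0.0
```

```bash
cat > meas.py <<'E'
from h import *
d=get_image("top"); im=d["img"]; H,S,V=cv2.split(cv2.cvtColor(im,cv2.COLOR_RGB2HSV))
print("lid",rect(d,(S<60)&(V>110),(235,185,280,252),.013),"bar",rect(d,(S>100)&(V<140),(254,202,270,236),.027))
m=(S<70)&(V>80); print("tub",rect(d,m,(178,188,208,246),.045))
P=lambda n,L,z:print(n,(ray(d,L,z)[:,:2]*1000).round(0).tolist())
E
python3 st.py; python3 meas.py; python3 cm.py top 180 280 190 262
```

```text
t 16.4 tcp [ 0.5347 -0.1226  0.1981] F [0.5 0.5 0.1] w 0.0287 yaw 2.47 tilt fix twist xy deg [-0.16  0.07]
lid [529.7  52.8 140.7  64.    2.1] bar [528.8  53.   57.4   9.7   3.2]
tub [525.2 227.9 134.3  55.8   2.1]
cols 180 280
190 ....................................................................................................
192 ....................................................................................................
194 .....................................................................gggggggggggggggggggggWg........
196 .....gggWWgWWWWWggggggggg............................................gWggggggggggggggggggggg........
198 .....gmmmm#...#...mmmmmmgm#..........................................ggggggggggggggggggggggg........
200 .....gm.mgggWWWWWWWggWWWgm#..........................................ggggggggggggggggggggggg........
202 .....gm.mgWggggg...g...gWm#..........................................gggggggggggggggggggggggg.......
204 .....gm.#gWggggg.mWWWWg.Wm#..........................................gggggggggggggggggggggggg.......
206 .....gm.mmgWgggg.mWWWgg.gm..
[... 2207 characters left out ...]
......................................................................
250 .............gWggg.##...............................................................................
252 .............gWggg.##...............................................................................
254 .............gWgWg##................................................................................
256 .............gWggg.##...............................................................................
258 .............gWgWg.##...............................................................................
260 .............ggggg..m...............................................................................
```

```bash
cat > sub.py <<'E'
from h import *
def edge(p):  # first crossing half-level from start (bench) to end (object), p 1D
    a,b=np.median(p[:3]),np.median(p[-3:]); h=(a+b)/2; s=np.sign(b-a)
    for i in range(len(p)-1):
        if (p[i]-h)*s<0<=(p[i+1]-h)*s: return i+(h-p[i])/(p[i+1]-p[i])
    return np.nan
def measure(show=True):
    S=0
    for _ in range(3):
        d=get_image("top"); S=S+cv2.cvtColor(d["img"],cv2.COLOR_RGB2HSV)[:,:,1].astype(float)/3
    return d,S
def fit(d,S,uv0,z,side,L,W,gl=9):
    """uv0 approx rows/cols: side dict with col0 (bench start), rows; front row0, cols"""
    c0,rows=side["left"]; pl=[(c0+edge(S[r,c0:c0+gl]),r) for r in rows]
    r0,cols=side["front"]; pf=[(c,r0+edge(S[r0:r0+gl,c])) for c in cols]
    A=ray(d,[p for p in pl if not np.isnan(p[0])],z)[:,:2]; B=ray(d,[p for p in pf if not np.isnan(p[1])],z)[:,:2]
    k=np.polyfit(A[:,0],A[:,1],1); res=np.abs(A[:,1]-np.polyval(k,A[:,0])); A=A[res<.0015]; k=np.polyfit(A[:,0],A[:,1],1)
    yaw=np.arctan(k[0]); ux=np.array([np.cos(yaw),np.sin(yaw)]); uy=np.array([-ux[1],ux[0]])
    f=np.median(B@ux); l=np.median(A@uy); c=ux*(f-L/2)+uy*(l-W/2)
    print("origin",c.round(4),"yaw",np.degrees(yaw).round(2),"n",len(A),"spread mm",(1000*np.std(A@uy)).round(2),(1000*np.std(B@ux)).round(2)); return c,yaw
E
python3 - <<'E'
from sub import *
d,S=measure()
c,y=fit(d,S,None,.045,{"left":(179,range(200,242)),"front":(190,range(187,203))},.130,.054)
print("fin pred",pix(d,[c[0]-.093*np.cos(y),c[1]-.093*np.sin(y),.062]))
fit(d,S,None,.013,{"left":(244,range(198,240)),"front":(189,range(252,270))},.139,.063)
# bay: mat left/right edges, front
V=cv2.cvtColor(d["img"],cv2.COLOR_RGB2HSV)[:,:,2].astype(float)
for r in (168,171,174):
    a=266+edge(V[r,266:280]); b=305-edge(V[r,292:306][::-1]); print("mat",ray(d,[(a,r),(b,r)],0)[:,:2].round(4).tolist())
f=[(c,188-edge(V[172:189,c][::-1])) for c in range(277,294,3)]; print("mat front",ray(d,f,0)[:,:2].round(4).tolist())
E
```

```text
origin [0.5269 0.2294] yaw 1.83 n 42 spread mm 0.37 0.24
fin pred [[194.39256958 254.20155951]]
origin [0.5304 0.0534] yaw 2.22 n 42 spread mm 0.3 0.25
mat [[0.673, 0.0172], [0.6723, -0.0475]]
mat [[0.6645, 0.0175], [0.6638, -0.0481]]
mat [[0.6559, 0.0178], [0.6552, -0.0485]]
mat front [[0.6398, 0.0081], [0.6398, -0.0003], [0.6398, -0.0087], [0.6406, -0.0172], [0.6405, -0.0256], [0.6403, -0.034]]
```

Tub is at (0.527, 0.229), yaw 1.8°, and the lid at (0.530, 0.053), yaw 2.2°. Going back to the lid's bar for a deeper grip this time.

Request:
move_arm:
  plan:
    - {"travel": [0,-2,0],"twist": [0,0,0],"gripper": 0.45}
    - {"travel": [-0.3,-4,0],"twist": [0,0,0.3],"gripper": 0.45}
    - {"travel": [-0.5,-4,0],"twist": [0,0,0],"gripper": 0.45}
    - {"travel": [-0.5,-4,0],"twist": [0,0,0],"gripper": 0.45}
    - {"travel": [0,-3.6,0],"twist": [0,0,0],"gripper": 0.45}
    - {"travel": [0,0,2],"twist": [0,0,0],"gripper": 0.45}
    - {"travel": [0,0,4],"twist": [0,0,0],"gripper": 0.45}
    - {"travel": [0,0,4],"twist": [0,0,0],"gripper": 0.45}
  grip_force: 30

```text
t: 17.32
tcp_pos: [0.5194, 0.0494, 0.0995]
eef_rot: [[0.999, 0.032, 0.007], [0.032, -0.999, 0.003], [0.007, -0.003, -1.0]]
contact_force: [0.2, 0.4, -0.5]
gripper_width: 0.0391
grip_force: 0.0
```

Request:
move_arm:
  plan:
    - {"travel": [0,0,4],"twist": [0,0,0],"gripper": 0.45}
    - {"travel": [0,0,0],"twist": [0,0,0],"gripper": 0.45}
    - {"travel": [0,0,0],"twist": [0,0,0],"gripper": 0.45}

```text
t: 17.57
tcp_pos: [0.5159, 0.0486, 0.0567]
eef_rot: [[1.0, 0.029, -0.006], [0.029, -1.0, 0.004], [-0.005, -0.005, -1.0]]
contact_force: [-0.1, -0.5, 0.6]
gripper_width: 0.0389
grip_force: 0.0
```

```bash
python3 st.py .5298 .0534 .0145
```

```text
t 17.5667 tcp [0.5159 0.0486 0.0567] F [-0.1 -0.5  0.6] w 0.0389 yaw 1.67 tilt fix twist xy deg [-0.27  0.31]
travel cm [ 1.43 -0.42  4.22]
```

Request:
move_arm:
  plan:
    - {"travel": [1.4,-0.4,0],"twist": [-0.2,0.3,-0.5],"gripper": 0.45}
    - {"travel": [0,0,1.5],"twist": [0,0,0],"gripper": 0.45}
    - {"travel": [0,0,1],"twist": [0,0,0],"gripper": 0.45}
    - {"travel": [0,0,0],"twist": [0,0,0],"gripper": 0.45}
    - {"travel": [0,0,0],"twist": [0,0,0],"gripper": 0.45}

```text
t: 17.98
tcp_pos: [0.5328, 0.0522, 0.0357]
eef_rot: [[0.999, 0.037, 0.009], [0.037, -0.999, -0.0], [0.009, 0.0, -1.0]]
contact_force: [-1.4, -0.1, 0.1]
gripper_width: 0.0395
grip_force: 0.0
```

```bash
python3 st.py .5298 .0534 .0145
```

```text
t 17.9833 tcp [0.5328 0.0522 0.0357] F [-1.4 -0.1  0.1] w 0.0395 yaw 2.15 tilt fix twist xy deg [ 0.03 -0.52]
travel cm [-0.32 -0.13  2.11]
```

Request:
move_arm:
  plan:
    - {"travel": [-0.3,-0.1,0.8],"twist": [0,-0.4,0],"gripper": 0.45}
    - {"travel": [0,0,0.8],"twist": [0,0,0],"gripper": 0.45}
    - {"travel": [0,0,0.3],"twist": [0,0,0],"gripper": 0.45}
    - {"travel": [0,0,0],"twist": [0,0,0],"gripper": 0.45}
    - {"travel": [0,0,0],"twist": [0,0,0],"gripper": 0.45}

```text
t: 18.4
tcp_pos: [0.5294, 0.0531, 0.0146]
eef_rot: [[0.999, 0.037, -0.0], [0.037, -0.999, -0.0], [-0.0, 0.0, -1.0]]
contact_force: [1.1, -0.2, -0.8]
gripper_width: 0.0393
grip_force: 0.0
```

```bash
python3 st.py .5298 .0534 .0145
```

```text
t 18.4 tcp [0.5294 0.0531 0.0146] F [ 1.1 -0.2 -0.8] w 0.0393 yaw 2.15 tilt fix twist xy deg [0.01 0.01]
travel cm [ 0.04 -0.03  0.01]
```

Exactly on target. Closing fully and making a small lift, then checking the grip.

Request:
move_arm:
  plan:
    - {"travel": [0,0,0],"twist": [0,0,0],"gripper": 0}
    - {"travel": [0,0,0],"twist": [0,0,0],"gripper": 0}
    - {"travel": [0,0,0],"twist": [0,0,0],"gripper": 0}
    - {"travel": [0,0,0],"twist": [0,0,0],"gripper": 0}
    - {"travel": [0,0,0],"twist": [0,0,0],"gripper": 0}
    - {"travel": [0,0,0],"twist": [0,0,0],"gripper": 0}
  grip_force: 30

```text
t: 18.9
tcp_pos: [0.5298, 0.0532, 0.0151]
eef_rot: [[0.999, 0.038, 0.001], [0.038, -0.999, -0.0], [0.001, 0.0, -1.0]]
contact_force: [-0.1, -0.2, 0.7]
gripper_width: 0.0121
grip_force: 30.0
```

Request:
move_arm:
  plan:
    - {"travel": [0,0,-1],"twist": [0,0,0],"gripper": 0}
    - {"travel": [0,0,-2],"twist": [0,0,0],"gripper": 0}
    - {"travel": [0,0,-3],"twist": [0,0,0],"gripper": 0}
    - {"travel": [0,0,-2],"twist": [0,0,0],"gripper": 0}
    - {"travel": [0,0,0],"twist": [0,0,0],"gripper": 0}
    - {"travel": [0,0,0],"twist": [0,0,0],"gripper": 0}

```text
t: 19.4
tcp_pos: [0.5304, 0.0531, 0.0965]
eef_rot: [[0.999, 0.038, 0.004], [0.038, -0.999, -0.001], [0.004, 0.001, -1.0]]
contact_force: [-0.4, 0.3, -1.8]
gripper_width: 0.0121
grip_force: 30.0
```

```bash
python3 st.py .5259 .2294 .095; cat > lidchk.py <<'E'
from ov import *
d=get_image("scene"); s=bot.sense(); R=s["eef_rot"]; T=s["tcp_pos"]
for zo,n in((-.0015,"plate top"),(-.0145,"skirt edge")):
    print(n,pix(d,[T+R@[x,y,-zo] for x in(.0695,-.0695) for y in(-.0315,.0315)]).round(1).tolist())
E
python3 lidchk.py; python3 cm.py scene 255 330 180 212
```

```text
t 19.4 tcp [0.5304 0.0531 0.0965] F [-0.4  0.3 -1.8] w 0.0121 yaw 2.16 tilt fix twist xy deg [ 0.05 -0.23]
travel cm [  0.21 -17.64   0.13]
plate top [[312.0, 200.0], [303.6, 208.3], [276.7, 189.6], [267.6, 197.4]]
skirt edge [[311.8, 203.2], [303.5, 211.6], [276.7, 192.8], [267.6, 200.6]]
cols 255 330
180 ...W.........#######################..######..............WWW..............
182 .W.............#####################.....###.WWWWW......WWW................
184 W.............######.####.#############..#.WWgmmmgggWWWWW..................
186 ..............###################.#######gWgmmmmmmmmmmmmgggWWWW............
188 ................####.######.#############mggmmmmmmmmmmmmmmmmmmmgggWWWWW....
190 .....................####...#######.#####mmmggggggggmmmmmmmmmmmmmmmmmmmggWW
192 ....................gggggmm####.#########mmmmmmmmmmggggggggmmmmmmmmmmmmmmmg
194 .................ggggggggggm...#.########mmmmmmmmmmmmmmmmmgggggggmmmmmmmgWg
196 ...............ggggggggggggm...######...#mmmgmmmmmmmmmmmmmmmmmmmmgggggWWgmm
198 .............mmmgggggggggWWggmm######......#mgggggggmmgmmmmmmmmmmmmmmmmmmmm
200 ..............mmmmmmmmmgggggggggmmm##mm#...#mgggggggggggWgmmmmmmmmmmmmmmmmm
202 ..................gmmmmmmmmmmmggggggggggggggggggggggWWWWgmmmmmmmmmmmmmmmmmm
204 ........................gmmmmmmmmmmmgggggggggggggWWWWWgmg..mmmmmmmmmmmmmmm.
206 .................................mmmmmmmmmmgggWWWWWWgmg...........mmmmm....
208 .......................................gmmmmmmggWWgmg..............W.......
210 ..............................................mmmmg........................
```

A firm grip this time: 12.1 mm opening, and the lid outline is where predicted. Carrying it over the tub.

Request:
move_arm:
  plan:
    - {"travel": [0,-2,-1],"twist": [0,-0.2,0],"gripper": 0}
    - {"travel": [0,-3,0],"twist": [0,0,0],"gripper": 0}
    - {"travel": [0,-3,0],"twist": [0,0,0],"gripper": 0}
    - {"travel": [0,-3,0],"twist": [0,0,0],"gripper": 0}
    - {"travel": [0.1,-3,0],"twist": [0,0,0.4],"gripper": 0}
    - {"travel": [0.1,-3,0],"twist": [0,0,0],"gripper": 0}
    - {"travel": [0,-0.6,0],"twist": [0,0,0],"gripper": 0}
    - {"travel": [0,0,0],"twist": [0,0,0],"gripper": 0}

```text
t: 20.17
tcp_pos: [0.5239, 0.2308, 0.1034]
eef_rot: [[0.999, 0.034, -0.005], [0.034, -0.999, -0.001], [-0.005, 0.001, -1.0]]
contact_force: [0.5, 0.1, -1.6]
gripper_width: 0.0117
grip_force: 30.0
```

```bash
python3 st.py .5263 .2292 .067
```

```text
t 20.1667 tcp [0.5239 0.2308 0.1034] F [ 0.5  0.1 -1.6] w 0.0117 yaw 1.96 tilt fix twist xy deg [0.04 0.31]
travel cm [0.25 0.17 3.63]
```

Request:
move_arm:
  plan:
    - {"travel": [0.2,0.15,0],"twist": [0,0.3,0.2],"gripper": 0}
    - {"travel": [0,0,1.5],"twist": [0,0,0],"gripper": 0}
    - {"travel": [0,0,1.5],"twist": [0,0,0],"gripper": 0}
    - {"travel": [0,0,0.4],"twist": [0,0,0],"gripper": 0}
    - {"travel": [0,0,0],"twist": [0,0,0],"gripper": 0}
    - {"travel": [0,0,0],"twist": [0,0,0],"gripper": 0}

```text
t: 20.67
tcp_pos: [0.5275, 0.2265, 0.0707]
eef_rot: [[1.0, 0.025, 0.002], [0.025, -1.0, -0.001], [0.002, 0.001, -1.0]]
contact_force: [-0.1, 0.3, -1.5]
gripper_width: 0.0114
grip_force: 30.0
```

```bash
python3 st.py .5263 .2292 .06; python3 lidchk.py; python3 cm.py scene 275 340 160 210
```

```text
t 20.6667 tcp [0.5275 0.2265 0.0707] F [-0.1  0.3 -1.5] w 0.0114 yaw 1.46 tilt fix twist xy deg [ 0.04 -0.09]
travel cm [-0.11 -0.28  1.07]
plate top [[333.5, 185.4], [326.3, 192.6], [300.5, 176.2], [292.6, 182.9]]
skirt edge [[333.3, 188.5], [326.0, 195.7], [300.4, 179.2], [292.5, 186.0]]
cols 275 340
160 .......................WWggm###...############...#####...........
162 .......................#######...###...#####.....####............
164 ....................######################..#####..#.............
166 ....................#############################................
168 ....................####################....###..................
170 ....................#######################..#...................
172 ....................######.########.######.#.....................
174 ........................###################......................
176 ..........................WW...############......................
178 ............WWWWW.......WWWWWWWWWWg#.#.####......................
180 .............mmmmgggW.gggggggggm...########......................
182 .............mmmmmmmgg
[... 253 characters left out ...]

190 ............mmmmmmmmmmmmmmmmmmmmmmmmmmmmmmmmggggggWWWWWgg........
192 .............mmmmmmmmmmmmmmmmmmmmmmmmmmmmmmmmmmmmgWWWgmmg........
194 ...................mmmmmmmmmmmmmmmmmmmmmmmmmmmmmmmmmmmmmm........
196 ...................gmmmmmmmmmmmmmmmmmmmmmmmmmmmmmmmmmmmmg.......W
198 ....................mmmmmmmmmmmmmmmmmmmmmmmmmmmmmmmmmmmm.........
200 .........................mmmmmmmmmmmmmmmmmmmmmmmmmmmmmmm.......WW
202 ................................gmmmmmmmmmmmmmmmmmmmmmmm.........
204 .......................................mmmmmmmmmmmmmm............
206 .............................................gmmmmmm.............
208 .................................................................
```

Request:
move_arm:
  plan:
    - {"travel": [-0.1,-0.25,0],"twist": [0,0,0],"gripper": 0}
    - {"travel": [0,0,0.4],"twist": [0,0,0],"gripper": 0}
    - {"travel": [0,0,0.3],"twist": [0,0,0],"gripper": 0}
    - {"travel": [0,0,0],"twist": [0,0,0],"gripper": 0}
    - {"travel": [0,0,0],"twist": [0,0,0],"gripper": 0}

```text
t: 21.18
tcp_pos: [0.5261, 0.2302, 0.0637]
eef_rot: [[1.0, 0.027, 0.002], [0.027, -1.0, -0.0], [0.002, 0.0, -1.0]]
contact_force: [-0.8, -0.3, -1.2]
gripper_width: 0.0115
grip_force: 30.0
```

```bash
python3 st.py .5263 .2292 .0495
```

```text
t 21.1833 tcp [0.5261 0.2302 0.0637] F [-0.8 -0.3 -1.2] w 0.0115 yaw 1.57 tilt fix twist xy deg [ 0.03 -0.11]
travel cm [0.01 0.1  1.42]
```

Request:
move_arm:
  plan:
    - {"travel": [0,0.08,0.2],"twist": [0,0,0],"gripper": 0}
    - {"travel": [0,0,0.2],"twist": [0,0,0],"gripper": 0}
    - {"travel": [0,0,0.2],"twist": [0,0,0],"gripper": 0}
    - {"travel": [0,0,0.15],"twist": [0,0,0],"gripper": 0}
    - {"travel": [0,0,0],"twist": [0,0,0],"gripper": 0}

```text
t: 21.6
tcp_pos: [0.5261, 0.2292, 0.0559]
eef_rot: [[1.0, 0.027, 0.002], [0.027, -1.0, -0.0], [0.002, 0.0, -1.0]]
contact_force: [-0.7, 0.3, -1.3]
gripper_width: 0.0113
grip_force: 30.0
```

```bash
python3 st.py .5263 .2292 .0495; python3 lidchk.py;  python3 cm.py scene 275 340 170 210
```

```text
t 21.6 tcp [0.5261 0.2292 0.0559] F [-0.7  0.3 -1.3] w 0.0113 yaw 1.55 tilt fix twist xy deg [ 0.03 -0.09]
travel cm [0.02 0.   0.64]
plate top [[333.1, 188.6], [325.9, 195.8], [300.3, 179.3], [292.4, 186.1]]
skirt edge [[332.9, 191.6], [325.6, 198.9], [300.1, 182.3], [292.3, 189.1]]
cols 275 340
170 ...................#############mm#######.#####..................
172 .....................###################....###..................
174 ....................####.#####.###########..#....................
176 ....................#############.#########......................
178 ..............WWW........###.########.#####......................
180 .............mmmmggg....WWWWWWgg####.######......................
182 .............mmmmmmmg..WgWWWWWWWgmm.######.......................
184 ............mmmmmmmmggggggggggmm...#####.........................
186 ............gmmmmmmmggggggggWWWmmm######.....#mggW...............
188 ............mmmmmmmmmmmmmmggggggggmmm####.....mgggggWWWWWWW......
190 ............mmmmmmmmmmmmmmmmmmmmmggggggggggmmggggggWWWWWWWg......
192 .............mmmmmmmmmmmmmmmmmmmmmmmmmmmggggggggggWWWWWWmm.......
194 ...................mmmmmmmmmmmmmmmmmmmmmmmmmmmmggWWWWWmmm........
196 ...................gmmmmmmmmmmmmmmmmmmmmmmmmmmmmmmggmmmm........W
198 ....................mmmmmmmmmmmmmmmmmmmmmmmmmmmmmmmmmmmm......W.W
200 ..........................mmmmmmmmmmmmmmmmmmmmmmmmmmmmmm......W..
202 ................................gmmmmmmmmmmmmmmmmmmmmmmm.........
204 .......................................mmmmmmmmmmmmmmm...........
206 ..............................................mmmmm..............
208 .................................................................
```

No contact force and the skirt is already below rim height, so it has engaged. Pressing on.

Request:
move_arm:
  plan:
    - {"travel": [0,0,0.2],"twist": [0,0,0],"gripper": 0}
    - {"travel": [0,0,0.2],"twist": [0,0,0],"gripper": 0}
    - {"travel": [0,0,0.2],"twist": [0,0,0],"gripper": 0}
    - {"travel": [0,0,0.1],"twist": [0,0,0],"gripper": 0}
    - {"travel": [0,0,0],"twist": [0,0,0],"gripper": 0}

```text
t: 22.12
tcp_pos: [0.5265, 0.2293, 0.0501]
eef_rot: [[1.0, 0.027, 0.003], [0.027, -1.0, -0.0], [0.003, 0.0, -1.0]]
contact_force: [-1.0, -0.1, 5.0]
gripper_width: 0.0113
grip_force: 30.0
```

```bash
python3 st.py .5263 .2292 .0495
```

```text
t 22.1167 tcp [0.5265 0.2293 0.0501] F [-1.  -0.1  5. ] w 0.0113 yaw 1.56 tilt fix twist xy deg [ 0.02 -0.15]
travel cm [-0.02  0.01  0.06]
```

Contact came at the seated height, with 5 N. One firmer press, then release and lift off.

Request:
move_arm:
  plan:
    - {"travel": [0,0,0.15],"twist": [0,0,0],"gripper": 0}
    - {"travel": [0,0,0.15],"twist": [0,0,0],"gripper": 0}
    - {"travel": [0,0,0],"twist": [0,0,0],"gripper": 0}
    - {"travel": [0,0,0],"twist": [0,0,0],"gripper": 0}

```text
t: 22.45
tcp_pos: [0.5265, 0.2294, 0.05]
eef_rot: [[1.0, 0.027, 0.004], [0.027, -1.0, -0.0], [0.004, 0.0, -1.0]]
contact_force: [-7.0, -2.1, 23.3]
gripper_width: 0.0111
grip_force: 30.0
```

Request:
move_arm:
  plan:
    - {"travel": [0,0,-0.3],"twist": [0,0,0],"gripper": 0.3}
    - {"travel": [0,0,0],"twist": [0,0,0],"gripper": 0.4}
    - {"travel": [0,0,0],"twist": [0,0,0],"gripper": 0.4}
    - {"travel": [0,0,-1.5],"twist": [0,0,0],"gripper": 0.4}
    - {"travel": [0,0,-3],"twist": [0,0,0],"gripper": 0.4}
    - {"travel": [0,0,-3],"twist": [0,0,0],"gripper": 0.4}
    - {"travel": [0,0,-3],"twist": [0,0,0],"gripper": 0.4}

```text
t: 23.03
tcp_pos: [0.5255, 0.2292, 0.1543]
eef_rot: [[1.0, 0.027, -0.0], [0.027, -1.0, -0.001], [-0.0, 0.001, -1.0]]
contact_force: [1.0, 0.7, -0.5]
gripper_width: 0.0344
grip_force: 0.0
```

```bash
python3 st.py .5263 .2292 .15; python3 cm.py scene 275 340 170 210
```

```text
t 23.0333 tcp [0.5255 0.2292 0.1543] F [ 1.   0.7 -0.5] w 0.0344 yaw 1.54 tilt fix twist xy deg [0.05 0.  ]
travel cm [ 0.08 -0.    0.43]
cols 275 340
170 ..............................mmmmmmmmm..........................
172 .................................................................
174 .................................................................
176 .................................................................
178 ............WWWWW.........................W......................
180 .............mmmmggW....................W........................
182 .............mmmmmmmg..WWWWWWWWWWW..WW...........................
184 .............mmmmmmm..WWWWWWWWWWmmgg.............................
186 .............mmmmmmmmgggggggggmm........#m.......................
188 .............mmmmmmmmgWWWWWWWWWWmmmm..........mggggW.............
190 .............mmmmmmmmmmmgggWWWgggggggggmmmm..#mgggggggWWWWW......
192 .............mmmmmmmmmmmmmmmmmmmmmmgggggggggggggggggWWWWWg.......
194 ...................mmmmmmmmmmmmmmmmmmmmmmmgggggggggWWWWgm........
196 ...................gmmmmmmmmmmmmmmmmmmmmmmmmmmmmggWWWgmmm......WW
198 ....................mmmmmmmmmmmmmmmmmmmmmmmmmmmmmmmmmmmm.........
200 ..........................mmmmmmmmmmmmmmmmmmmmmmmmmmmmmm.........
202 ................................gmmmmmmmmmmmmmmmmmmmmmmm.........
204 .......................................mmmmmmmmmmmmmmm...........
206 ..............................................mmmmm..............
208 .................................................................
```

```bash
python3 - <<'E'
from sub import *
from ov import corners
d,S=measure()
s=get_image("scene"); print("pred plate",pix(s,corners(.5265,.2293,.048,1.7,.139,.063)).round(1).tolist())
V=cv2.cvtColor(d["img"],cv2.COLOR_RGB2HSV)[:,:,2].astype(float)
for r in range(250,262,2):
    a=186+edge(S[r,186:197]); 
    seg=V[r,193:203]; b=193+np.argmin(np.diff(seg))+.5
    print(r,round(a,2),b,ray(d,[(a,r),(b,r)],.062)[:,:2].round(4).tolist())
fit(d,S,None,.048,{"left":(177,range(200,242)),"front":(188,range(187,203))},.139,.063)
print([int(x) for x in S[256,186:204]],[int(x) for x in V[256,186:204]])
E
python3 st.py .4334 .2265 .033
```

```text
pred plate [[333.0, 190.1], [325.9, 197.4], [292.4, 187.6], [300.2, 180.8]]
250 188.84 197.5 [[0.4451, 0.2411], [0.4448, 0.2184]]
252 186.97 194.5 [[0.4399, 0.246], [0.4397, 0.2262]]
254 192.79 197.5 [[0.4345, 0.2307], [0.4344, 0.2183]]
256 188.94 197.5 [[0.4294, 0.2407], [0.4292, 0.2183]]
258 192.73 196.5 [[0.4241, 0.2307], [0.424, 0.2209]]
260 192.73 196.5 [[0.4189, 0.2307], [0.4188, 0.2208]]
origin [0.5269 0.238 ] yaw 4.94 n 30 spread mm 0.74 0.83
[68, 53, 62, 32, 61, 90, 60, 6, 6, 7, 5, 33, 54, 35, 44, 119, 144, 143] [36, 35, 42, 40, 37, 34, 33, 110, 200, 191, 163, 109, 53, 67, 65, 101, 122, 119]
t 23.2833 tcp [0.5254 0.2292 0.1535] F [ 0.5 -0.6 -0.4] w 0.0349 yaw 1.55 tilt fix twist xy deg [ 0.04 -0.04]
travel cm [-9.220e+00  1.000e-02  1.204e+01]
```

The lid outline matches a level, seated lid to within a pixel: right corner (333,190), front (326,197). Next is the fin, at (0.4335, 0.225).

Request:
move_arm:
  plan:
    - {"travel": [-2,0.1,0],"twist": [0,0,-0.6],"gripper": 0.45}
    - {"travel": [-3.6,0.1,0],"twist": [0,0,0],"gripper": 0.45}
    - {"travel": [-3.6,0,1],"twist": [0,0,0],"gripper": 0.45}
    - {"travel": [0,0,3],"twist": [0,0,0],"gripper": 0.45}
    - {"travel": [0,0,3],"twist": [0,0,0],"gripper": 0.45}
    - {"travel": [0,0,0],"twist": [0,0,0],"gripper": 0.45}
    - {"travel": [0,0,0],"twist": [0,0,0],"gripper": 0.45}

```text
t: 23.87
tcp_pos: [0.4324, 0.2235, 0.082]
eef_rot: [[0.999, 0.037, -0.004], [0.037, -0.999, -0.002], [-0.004, 0.002, -1.0]]
contact_force: [-0.2, -0.3, -0.1]
gripper_width: 0.039
grip_force: 0.0
```

```bash
python3 st.py .4335 .2250 .034
```

```text
t 23.8667 tcp [0.4324 0.2235 0.082 ] F [-0.2 -0.3 -0.1] w 0.039 yaw 2.15 tilt fix twist xy deg [0.1  0.25]
travel cm [ 0.14 -0.15  4.8 ]
```

Request:
move_arm:
  plan:
    - {"travel": [0.1,-0.15,1.5],"twist": [0.1,0.2,0],"gripper": 0.45}
    - {"travel": [0,0,2],"twist": [0,0,0],"gripper": 0.45}
    - {"travel": [0,0,1.2],"twist": [0,0,0],"gripper": 0.45}
    - {"travel": [0,0,0],"twist": [0,0,0],"gripper": 0.45}
    - {"travel": [0,0,0],"twist": [0,0,0],"gripper": 0}
    - {"travel": [0,0,0],"twist": [0,0,0],"gripper": 0}
    - {"travel": [0,0,0],"twist": [0,0,0],"gripper": 0}
    - {"travel": [0,0,0],"twist": [0,0,0],"gripper": 0}
  grip_force: 30

```text
t: 24.53
tcp_pos: [0.4364, 0.2259, 0.0382]
eef_rot: [[0.999, 0.038, 0.008], [0.038, -0.999, 0.002], [0.008, -0.002, -1.0]]
contact_force: [-0.3, -0.5, -0.6]
gripper_width: 0.0202
grip_force: 0.0
```

Request:
move_arm:
  plan:
    - {"travel": [0,0,0],"twist": [0,0,0],"gripper": 0}
    - {"travel": [0,0,0],"twist": [0,0,0],"gripper": 0}

```text
t: 24.7
tcp_pos: [0.4361, 0.2259, 0.0379]
eef_rot: [[0.999, 0.038, 0.007], [0.038, -0.999, 0.002], [0.007, -0.002, -1.0]]
contact_force: [-0.4, 0.6, 3.9]
gripper_width: 0.0118
grip_force: 30.0
```

```bash
python3 st.py .4335 .2250 .034
```

```text
t 24.7 tcp [0.4361 0.2259 0.0379] F [-0.4  0.6  3.9] w 0.0118 yaw 2.17 tilt fix twist xy deg [-0.1  -0.43]
travel cm [-0.26  0.08  0.39]
```

The fin is gripped (11.8 mm opening). Before dragging, I'll refine the riser's heading from its long edges.

```bash
python3 - <<'E'
from h import *
I=sum(get_image("top")["img"].astype(float) for _ in range(4))/4; d=get_image("top")
hsv=cv2.cvtColor(I.astype(np.uint8),cv2.COLOR_RGB2HSV).astype(float); V=hsv[:,:,2]
def sub(p):
    g=np.abs(np.diff(p)); k=int(np.argmax(g)); 
    if 0<k<len(g)-1:
        a,b,c=g[k-1:k+2]; k=k+.5*(a-c)/(a-2*b+c+1e-9)
    return k+.5
def line(pts,z,ax,nm):
    P=ray(d,pts,z)[:,:2]; x,y=(P[:,1],P[:,0]) if ax=="y" else (P[:,0],P[:,1])
    keep=np.ones(len(x),bool)
    for _ in range(4):
        k=np.polyfit(x[keep],y[keep],1); r=np.abs(y-np.polyval(k,x)); keep=r<max(.0012,1.5*np.median(r))
    print(nm,"slope deg",np.degrees(np.arctan(k[0])).round(2),"at",[(round(q,3),round(np.polyval(k,q),4)) for q in (x.min(),x.max())],keep.sum(),len(x))
line([(c,152+sub(V[152:164,c])) for c in range(242,330)],.086,"y","front top edge (yaw=-slope)")
line([(230+sub(V[r,230:246]),r) for r in range(132,156)],.086,"x","left end")
line([(326+sub(V[r,326:342]),r) for r in range(132,156)],.086,"x","right end")
line([(c,172+sub(V[172:186,c])) for c in range(277,295)],0,"y","mat front")
line([(c,166+sub(V[166:182,c])) for c in range(248,264)],0.0,"y","case front foot")
line([(c,164+sub(V[164:182,c])) for c in range(308,324)],0.028,"y","block front")
for r in range(154,180,2): print(r," ".join(f"{int(V[r,c]):3d}" for c in range(238,336,4)))
E
```

```text
front top edge (yaw=-slope) slope deg 1.38 at [(np.float64(-0.13), np.float64(0.6736)), (np.float64(0.099), np.float64(0.6791))] 72 88
left end slope deg -0.06 at [(np.float64(0.692), np.float64(0.1157)), (np.float64(0.754), np.float64(0.1157))] 21 24
right end slope deg 2.28 at [(np.float64(0.69), np.float64(-0.1448)), (np.float64(0.752), np.float64(-0.1423))] 23 24
mat front slope deg -0.72 at [(np.float64(-0.04), np.float64(0.6405)), (np.float64(0.008), np.float64(0.6399))] 17 18
case front foot slope deg -0.32 at [(np.float64(0.047), np.float64(0.6548)), (np.float64(0.089), np.float64(0.6546))] 14 16
block front slope deg -5.83 at [(np.float64(-0.119), np.float64(0.655)), (np.float64(-0.077), np.float64(0.6508))] 9 16
154 141 139 133 134 135 136 136 136 135 137 136 136 137 136 138 134 137 139 137 137 136 138 136 137 134
156 131 134 135 137 138 141 141 140 140 142 142 141 141 143 141 142 141 141 144 141 138 139 139 138 146
158 138 140 141 142 141 140 143 141 141 143 145 147 147 144 140 141 126 124 116 113 107 105 107 108 175
160 124 124 115 114 105 104 106 101  93  77  62  60  45 
[... 283 characters left out ...]
 149  62 149  39  55  54  52  52  51 184 174 165 154 151 153 155 133 173 174
168 175 178 149 144 140 140 149  58 175  35  56  54  58  52  50 181 173 164 155 152 154 156 147 172 171
170 171 175 150 144 143 142 154  61 174  34  55  53  53  56  52 182 173 163 155 158 164 165 138 172 173
172 172 175 121 112  99 107 106  65 172  35  57  54  56  52  51 184 172 115  99  76  63  50 124 172 173
174 173 174  37  40  90  37  40 105 173  34  52  56  53  56  53 185 172 159 161 169 168 180 175 172 172
176 172 171 167 169 170 179 180 176 172  46  56  53  54  52  54 185 172 173 173 173 171 172 172 172 173
178 172 172 173 173 173 171 173 172 172  47  53  53  49  43  46 184 173 173 173 172 173 172 172 172 172
```

The bay's heading is about +0.9°, centre line y ≈ −0.015. Sliding the closed tub sideways to line up in front of the bay.

Request:
move_arm:
  plan:
    - {"travel": [0,0,-0.1],"twist": [0,0,0],"gripper": 0}
    - {"travel": [0,0.5,0],"twist": [0,-0.2,0],"gripper": 0}
    - {"travel": [0,1,0],"twist": [0,0,0],"gripper": 0}
    - {"travel": [0,1.5,0],"twist": [0,0,0],"gripper": 0}
    - {"travel": [0,1.5,0],"twist": [0,0,0],"gripper": 0}
    - {"travel": [0,1.5,0],"twist": [0,0,0],"gripper": 0}
    - {"travel": [0,1,0],"twist": [0,0,0],"gripper": 0}
    - {"travel": [0,0,0],"twist": [0,0,0],"gripper": 0}
  grip_force: 50

```text
t: 25.62
tcp_pos: [0.4383, 0.1537, 0.0379]
eef_rot: [[0.999, 0.034, 0.002], [0.034, -0.999, 0.001], [0.002, -0.001, -1.0]]
contact_force: [-1.2, -0.1, 0.4]
gripper_width: 0.0119
grip_force: 50.0
```

```bash
python3 st.py .439 -.019 .038; python3 cm.py top 195 250 192 262
```

```text
t 25.6167 tcp [0.4383 0.1537 0.0379] F [-1.2 -0.1  0.4] w 0.0119 yaw 1.97 tilt fix twist xy deg [-0.06 -0.1 ]
travel cm [-0.52 17.26 -0.02]
cols 195 250
192 ..............................g...ggggg................
194 ................gggggggggggggggggggggggm...............
196 ................gggggggggggggggggggggggm...............
198 ................gggggggggggggggggggggggm...............
200 ................gggggggggggggggggggggggm...............
202 ................gggggggggggggggggggggggm...............
204 ................gggggggggggggggggggggggg...............
206 ................gggggggggggggggggggggggg...............
208 ................ggggggggg....mgggggggggg...............
210 ................ggggggggg.....mggggggggg...............
212 ................ggggggggg.....mggggggggg...............
214 ................ggggggggg.....mggggggggg...............
216 ................gggggggggm....mggggggggg...............
218 ................gggggggggm....mggggggggg...............
220 ................gggggggggm....mggggggggg...............
222 ................gggggggggm....mggggggggg...
[... 452 characters left out ...]
########################..............##
240 ###################################.##..######.###...##
242 ###################################.##.#..#..######.##.
244 #######m######m########m#m############.#..........##.#.
246 ######m#####mm######mmmm#m#############.............#.#
248 mmmmmmm#mmmmmmmmmmmmmmmmmm##########.##.#..........##..
250 mmmmmmmmmmmmmmmmmmmmmmmmmm#########.###............###.
252 mmmmmmmmmmmmmmmmmmmmmmmmmm#############............#.##
254 mmmmmmmmmmmmmmmmmmmmmmmmm#########.####............##.#
256 mmmmmmm#mmmmmm#mmmmmmmm#m#########.##.##...........####
258 #mmmm#m##m#m#m####m##mm###########.#####...........###.
260 m###m##m################################..########.#.#.
```

The tub and lid follow squarely. Continuing.

Request:
move_arm:
  plan:
    - {"travel": [0,1,0],"twist": [0,0,0],"gripper": 0}
    - {"travel": [0,2,0],"twist": [0,0,0.4],"gripper": 0}
    - {"travel": [0,2.3,0],"twist": [0,0,0],"gripper": 0}
    - {"travel": [0,2.3,0],"twist": [0,0,0.4],"gripper": 0}
    - {"travel": [0,2.3,0],"twist": [0,0,0],"gripper": 0}
    - {"travel": [0,2.3,0],"twist": [0,0,0],"gripper": 0}
    - {"travel": [0,2.3,0],"twist": [0,0,0],"gripper": 0}
    - {"travel": [0,1.5,0],"twist": [0,0,0],"gripper": 0}

```text
t: 26.33
tcp_pos: [0.4427, -0.0055, 0.0379]
eef_rot: [[1.0, 0.024, 0.002], [0.024, -1.0, 0.002], [0.002, -0.002, -1.0]]
contact_force: [-0.2, 1.9, 0.9]
gripper_width: 0.0121
grip_force: 50.0
```

Request:
move_arm:
  plan:
    - {"travel": [0,1,0],"twist": [0,0,0.2],"gripper": 0}
    - {"travel": [0,0,0],"twist": [0,0,0],"gripper": 0}
    - {"travel": [0,0,0],"twist": [0,0,0],"gripper": 0}

```text
t: 26.58
tcp_pos: [0.4433, -0.0147, 0.0379]
eef_rot: [[1.0, 0.018, 0.003], [0.018, -1.0, 0.001], [0.003, -0.001, -1.0]]
contact_force: [-0.5, -3.2, 1.0]
gripper_width: 0.0121
grip_force: 50.1
```

```bash
python3 st.py .48 -.0185 .038; python3 cm.py top 262 312 158 245; python3 - <<'E'
from sub import *
d,S=measure()
fit(d,S,None,.048,{"left":(269,range(197,225)),"front":(188,range(278,294))},.139,.063)
E
```

```text
t 26.5833 tcp [ 0.4433 -0.0147  0.0379] F [-0.5 -3.2  1. ] w 0.0121 yaw 1.04 tilt fix twist xy deg [-0.06 -0.19]
travel cm [3.66 0.45 0.  ]
cols 262 312
158 ..................................................
160 ...........................................#mm#mm#
162 ...........................................mgggggg
164 ..........................#................mgggggg
166 .........................#.................mgggggg
168 ...........................................mgggggg
170 ............#..............................#gggggg
172 ............#.#............#.#...#.........#mmmmmm
174 .................................#................
176 ...........................#......#...............
178 ......................#..#...#.#.##...............
180 ..................................................
182 ..................................................
184 ..................................................
186 ..................................................
188 ..................................................
190 .............ggggggggggggggggggggggg..............
192 ........
[... 830 characters left out ...]
WgggggWggm....gggggggggg.............
224 ......#######mWgggmmmmm....mWgggggggg.............
226 ....#########m###mmmmmm....mgWggggggg.............
228 ...#########..#########mmmmmmmmmggggg.............
230 ..#########.##################mmmmmmm.............
232 .#########.##########################.............
234 ##########.################################.......
236 ################m################################.
238 ########.##m#mmmm#mm#m#mm#########################
240 ###########mmmmm#mmmmm###m#mm##m##################
242 #..####..########mmmmmmmmm#mmmm#m##m##############
244 ########################mmmmmmmmmm#m#mm##m#m#####.
origin [ 0.5346 -0.0145] yaw 0.7 n 27 spread mm 0.24 0.16
```

The lid is centred on the bay line at (0.5346, −0.0145), yaw 0.7°. Sliding in.

Request:
move_arm:
  plan:
    - {"travel": [0.8,0.02,0],"twist": [0,-0.1,0],"gripper": 0}
    - {"travel": [1.5,0.03,0],"twist": [0,0,0],"gripper": 0}
    - {"travel": [1.8,0.04,0],"twist": [0,0,0],"gripper": 0}
    - {"travel": [1.8,0.04,0],"twist": [0,0,0],"gripper": 0}
    - {"travel": [1.8,0.04,0],"twist": [0,0,0],"gripper": 0}
    - {"travel": [1.8,0.04,0],"twist": [0,0,0],"gripper": 0}
    - {"travel": [1.5,0.03,0],"twist": [0,0,0],"gripper": 0}
    - {"travel": [0.8,0.02,0],"twist": [0,0,0],"gripper": 0}

```text
t: 27.45
tcp_pos: [0.559, -0.0126, 0.0378]
eef_rot: [[1.0, 0.023, -0.006], [0.023, -1.0, 0.003], [-0.006, -0.003, -1.0]]
contact_force: [-8.6, 0.2, 9.6]
gripper_width: 0.0117
grip_force: 50.0
```

```bash
python3 st.py .6013 -.0155 .038
```

```text
t 27.45 tcp [ 0.559  -0.0126  0.0378] F [-8.6  0.2  9.6] w 0.0117 yaw 1.31 tilt fix twist xy deg [-0.16  0.33]
travel cm [ 4.22  0.38 -0.04]
```

The tub is dragging because the tool is pressing down 9.6 N. I'll unload a little, correct y and go on more slowly.

Request:
move_arm:
  plan:
    - {"travel": [0,0,-0.1],"twist": [0,0.2,0.2],"gripper": 0}
    - {"travel": [0.4,0.1,0],"twist": [0,0,0],"gripper": 0}
    - {"travel": [0.6,0.1,0],"twist": [0,0,0],"gripper": 0}
    - {"travel": [0.6,0,0],"twist": [0,0,0],"gripper": 0}
    - {"travel": [0.4,0,0],"twist": [0,0,0],"gripper": 0}
    - {"travel": [0,0,0],"twist": [0,0,0],"gripper": 0}

```text
t: 27.95
tcp_pos: [0.5828, -0.0164, 0.0388]
eef_rot: [[1.0, 0.017, 0.006], [0.017, -1.0, 0.001], [0.006, -0.001, -1.0]]
contact_force: [0.2, -1.0, -5.5]
gripper_width: 0.0112
grip_force: 50.0
```

```bash
python3 st.py .6013 -.0155 .038; python3 cm.py top 262 312 150 210
```

```text
t 27.95 tcp [ 0.5828 -0.0164  0.0388] F [ 0.2 -1.  -5.5] w 0.0112 yaw 0.95 tilt fix twist xy deg [-0.06 -0.37]
travel cm [ 1.85 -0.06  0.09]
cols 262 312
150 ..................................................
152 ..................................................
154 ..................................................
156 ..................................................
158 ....#######.......................................
160 ..#########.######.........##mmmmmmm.......##m#m##
162 ..########################mgggggWWWW.......mgggggg
164 .#########.########################m.#.....mgggggg
166 #########.###m##############################mmmmgg
168 ###########m#mm###m##m##m########################m
170 ########.#mmmmmmmm##mmm#mm#####m#################m
172 #######.##mmmmmmmmmm#m#mmmmmmmmmm##m#m############
174 #######.#mmmmmmmmmmmmmmmmmmmmmmmmmmmmmmm#mmmmm##.#
176 ######.##mmmmmmmmmmmmmmmmmmmmmmmmmmmmmmmmm#m#mm###
178 ######.##mmmmmmmmmmmmmmmmmmmmmmmmmmmmmmmmmmmmmm#.#
180 #####..#mmmmmmmmmmmmmmmmmmmmmmmmmmmmmmmmmmmmmm#.##
182 ####..##m#mmmmmmmmmmmmmmmmmmmmmmmmmmmmmmmmmmmm####
184 ########mmmmmmmmmmmmmmmmmmmmmmmmmmmmmmmmmmmmmm.###
186 ###.###m##m##mmm#mmm#mmmmmmmmmmmmmmmmmmmmmmmm#.###
188 ##..###m#########m#m#m#mmmmmmmm#mmmmmmmmmmmmm.####
190 ##..#.######################m#mm#m###m#mmmmm#.####
192 #.#.#.###########################m#mm#m###m#..####
194 #..#########################################.#####
196 ######...#.################################..#####
198 m##########################################.######
200 m######################m###################.######
202 ###################################..#############
204 ######...#.#.#.##..######################...######
206 #.############..#.#mm#.##################m########
208 ##m#######################.###.#########m#########
```

Request:
move_arm:
  plan:
    - {"travel": [0.4,0,0.03],"twist": [0,-0.2,0],"gripper": 0}
    - {"travel": [0.4,0,0],"twist": [0,0,0],"gripper": 0}
    - {"travel": [0.4,0,0],"twist": [0,0,0],"gripper": 0}
    - {"travel": [0.3,0,0],"twist": [0,0,0],"gripper": 0}
    - {"travel": [0,0,0],"twist": [0,0,0],"gripper": 0}
    - {"travel": [0,0,0],"twist": [0,0,0],"gripper": 0}

```text
t: 28.5
tcp_pos: [0.5962, -0.0159, 0.0387]
eef_rot: [[1.0, 0.017, 0.001], [0.017, -1.0, 0.001], [0.001, -0.001, -1.0]]
contact_force: [-0.6, 0.4, -4.6]
gripper_width: 0.0116
grip_force: 50.0
```

```bash
python3 st.py .6013 -.0155 .038
```

```text
t 28.5 tcp [ 0.5962 -0.0159  0.0387] F [-0.6  0.4 -4.6] w 0.0116 yaw 0.96 tilt fix twist xy deg [-0.08 -0.04]
travel cm [ 0.51 -0.03  0.07]
```

Free-running so far. Creeping the last few millimetres until the rail pushes back.

Request:
move_arm:
  plan:
    - {"travel": [0.2,0,0],"twist": [0,0,0],"gripper": 0}
    - {"travel": [0.2,0,0],"twist": [0,0,0],"gripper": 0}
    - {"travel": [0.15,0,0],"twist": [0,0,0],"gripper": 0}
    - {"travel": [0,0,0],"twist": [0,0,0],"gripper": 0}

```text
t: 28.83
tcp_pos: [0.6022, -0.0158, 0.0388]
eef_rot: [[1.0, 0.017, 0.002], [0.017, -1.0, 0.001], [0.002, -0.001, -1.0]]
contact_force: [0.9, -0.2, -4.0]
gripper_width: 0.0117
grip_force: 50.0
```

```bash
python3 st.py .6013 -.0155 .038
```

```text
t 28.8333 tcp [ 0.6022 -0.0158  0.0388] F [ 0.9 -0.2 -4. ] w 0.0117 yaw 0.95 tilt fix twist xy deg [-0.07 -0.09]
travel cm [-0.08 -0.03  0.08]
```

Request:
move_arm:
  plan:
    - {"travel": [0.15,0,0],"twist": [0,0,0],"gripper": 0}
    - {"travel": [0.15,0,0],"twist": [0,0,0],"gripper": 0}
    - {"travel": [0,0,0],"twist": [0,0,0],"gripper": 0}

```text
t: 29.08
tcp_pos: [0.6051, -0.0158, 0.0388]
eef_rot: [[1.0, 0.017, 0.001], [0.017, -1.0, 0.001], [0.001, -0.001, -1.0]]
contact_force: [0.3, 0.4, -5.3]
gripper_width: 0.0114
grip_force: 50.0
```

```bash
python3 st.py .6013 -.0155 .038
```

```text
t 29.0833 tcp [ 0.6051 -0.0158  0.0388] F [ 0.3  0.4 -5.3] w 0.0114 yaw 0.95 tilt fix twist xy deg [-0.07 -0.08]
travel cm [-0.38 -0.04  0.08]
```

Request:
move_arm:
  plan:
    - {"travel": [0.2,0,0.05],"twist": [0,0,0],"gripper": 0}
    - {"travel": [0.15,0,0],"twist": [0,0,0],"gripper": 0}
    - {"travel": [0,0,0],"twist": [0,0,0],"gripper": 0}

```text
t: 29.33
tcp_pos: [0.6086, -0.0157, 0.0383]
eef_rot: [[1.0, 0.017, 0.001], [0.017, -1.0, 0.001], [0.002, -0.001, -1.0]]
contact_force: [-0.5, 0.3, -4.7]
gripper_width: 0.0114
grip_force: 50.0
```

```bash
python3 st.py .6013 -.0155 .038; python3 cm.py scene 275 365 200 262
```

```text
t 29.3333 tcp [ 0.6086 -0.0157  0.0383] F [-0.5  0.3 -4.7] w 0.0114 yaw 0.95 tilt fix twist xy deg [-0.07 -0.09]
travel cm [-0.73 -0.03  0.02]
cols 275 365
200 .................####..##############..###mm###.................W.............m######mmmmm
202 ...............############.#######..##..mm.................W................#############
204 .............###...##############.#######.................................W.g#############
206 ......m...####....#####..######.##...####...............................WWW..#############
208 ...###########.##############..#####..##......W...............................############
210 ..########################...#######.#.......W....................................########
212 ..################################........W.........................WW.....ggm............
214 ..########################....####...................................gggggggm.............
216 ...####.#####################..#......................................g.gggg..............
218 ...######.####################.....................................mmm.gggmm.........
[... 1300 characters left out ...]
..............mm...................
248 ..........................................................................................
250 ........................gWg...............................................................
252 ......................gWWWg...............................................................
254 ......................mgggm..........................mmmmmmm..............................
256 ......................mmmm................................m#..............................
258 .....................mmmmm................................................................
260 .......................mmm................................................................
```

```bash
python3 - <<'E'
from h import *
d=get_image("scene"); c=lambda x,y,z:pix(d,[[x,y,z]])[0].round(1).tolist()
for px in ((348,237),(349,239),(341,243),(346,241)): print(px,ray(d,[px],.048)[0].round(4))
for x in(.758,.762,.768,.774): print(x,c(x,.0167,.048),c(x,-.0463,.048))
print("div backs z70",[c(.768,y,.07) for y in (-.097+.04,)], "rail top",c(.758,-.015,.022),c(.768,-.015,.022))
I=cv2.resize(d["img"][195:270,285:385],None,fx=8,fy=8,interpolation=cv2.INTER_CUBIC); cv2.imwrite("pics/c8.png",I[:,:,::-1])
E
```

```text
(348, 237) [0.7695 0.0156 0.048 ]
(349, 239) [0.7768 0.0073 0.048 ]
(341, 243) [ 0.7646 -0.0261  0.048 ]
(346, 241) [ 0.7733 -0.0078  0.048 ]
0.758 [344.9, 235.7] [336.3, 245.6]
0.762 [346.0, 236.1] [337.4, 246.0]
0.768 [347.7, 236.7] [339.2, 246.6]
0.774 [349.4, 237.3] [340.9, 247.2]
div backs z70 [[338.3, 242.6]] rail top [339.9, 247.2] [342.8, 248.2]
```

View pics/c8.png

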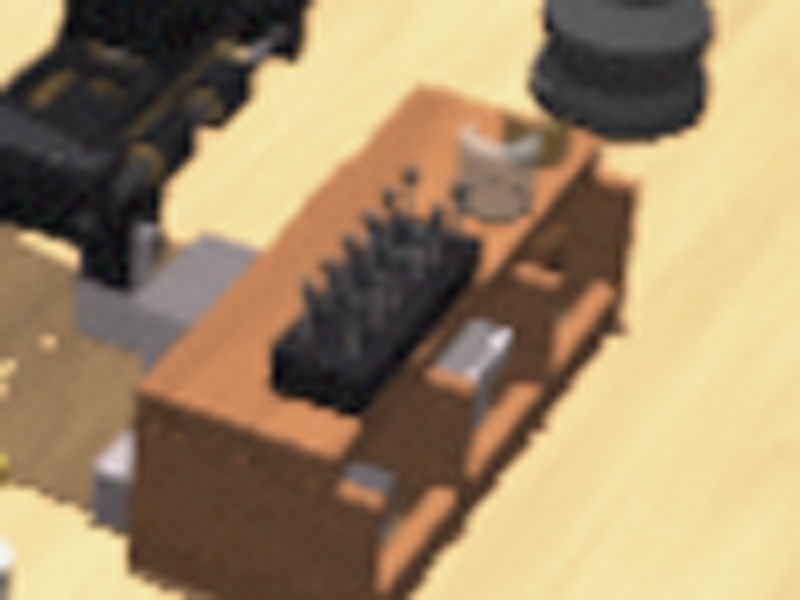

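The last view shows the lid's end (crop about (475,345)) above the low rail of the middle bay (strip about (475,460) to (545,385)), with the riser, case and block in place. I'll compare the rail's position with the tub front's.

```bash
python3 - <<'E'
from h import *
d=get_image("scene")
f=lambda p:[285+(p[0]+.5)/8-.5,195+(p[1]+.5)/8-.5]
for n,L in (("rail front-top",[(383,548),(445,488),(472,448),(525,388),(556,338),(600,288)]),("rail back-top",[(385,590),(455,495),(472,472),(545,388),(560,362),(612,292)])):
    print(n,ray(d,[f(p) for p in L],.022)[:,:2].round(4).tolist())
print("lid end corners",ray(d,[f((512,330)),f((477,380))],.048)[:,:2].round(4).tolist())
P=np.array([[x,y,z] for x,y,z in [(.758,-.05,.022),(.758,.02,.022),(.768,-.05,.022),(.768,.02,.022)]]); print(((pix(d,P)+.5-[285,195])*8-.5).round(0).tolist())
s=get_image("top")
E
```

```text
rail front-top [[0.7737, -0.1007], [0.7775, -0.0541], [0.7754, -0.0249], [0.7764, 0.0234], [0.7726, 0.0624], [0.7733, 0.106]]
rail back-top [[0.7854, -0.1229], [0.7827, -0.056], [0.782, -0.039], [0.7832, 0.0278], [0.7809, 0.0477], [0.7788, 0.106]]
lid end corners [[0.7683, 0.0227], [0.7709, -0.0161]]
[[404.0, 466.0], [480.0, 378.0], [427.0, 475.0], [503.0, 386.0]]
```

The rail's front face is at x ≈ 0.775, while the tub front is at about 0.766, so about 9 mm remains. Creeping on until contact.

Request:
move_arm:
  plan:
    - {"travel": [0.2,0,0.05],"twist": [0,0,0],"gripper": 0}
    - {"travel": [0.2,0,0],"twist": [0,0,0],"gripper": 0}
    - {"travel": [0.2,0,0],"twist": [0,0,0],"gripper": 0}
    - {"travel": [0,0,0],"twist": [0,0,0],"gripper": 0}

```text
t: 29.87
tcp_pos: [0.6155, -0.0157, 0.0379]
eef_rot: [[1.0, 0.016, 0.003], [0.016, -1.0, 0.001], [0.003, -0.001, -1.0]]
contact_force: [-0.1, 0.3, -4.9]
gripper_width: 0.0114
grip_force: 50.0
```

Request:
move_arm:
  plan:
    - {"travel": [0.15,0,0],"twist": [0,0,0],"gripper": 0}
    - {"travel": [0.15,0,0],"twist": [0,0,0],"gripper": 0}
    - {"travel": [0,0,0],"twist": [0,0,0],"gripper": 0}

```text
t: 30.12
tcp_pos: [0.617, -0.0155, 0.0378]
eef_rot: [[1.0, 0.017, 0.0], [0.017, -1.0, 0.001], [0.0, -0.001, -1.0]]
contact_force: [-2.5, 0.2, -1.4]
gripper_width: 0.0117
grip_force: 50.0
```

Request:
move_arm:
  plan:
    - {"travel": [0.15,0,0],"twist": [0,0,0],"gripper": 0}
    - {"travel": [0.1,0,0.05],"twist": [0,0,0],"gripper": 0}
    - {"travel": [0,0,0],"twist": [0,0,0],"gripper": 0}
    - {"travel": [0,0,0],"twist": [0,0,0],"gripper": 0}

```text
t: 30.45
tcp_pos: [0.617, -0.0155, 0.0378]
eef_rot: [[1.0, 0.017, -0.005], [0.017, -1.0, 0.002], [-0.005, -0.002, -1.0]]
contact_force: [-6.6, -1.0, 5.1]
gripper_width: 0.0119
grip_force: 50.0
```

A firm stop at 0.617 with the rail pushing back 6.6 N, and the tub is down at bench height. Releasing and withdrawing upward.

Request:
move_arm:
  plan:
    - {"travel": [0,0,-0.05],"twist": [0,0,0],"gripper": 0.4}
    - {"travel": [0,0,0],"twist": [0,0,0],"gripper": 0.4}
    - {"travel": [0,0,0],"twist": [0,0,0],"gripper": 0.4}
    - {"travel": [0,0,0],"twist": [0,0,0],"gripper": 0.4}
    - {"travel": [0,0,-1.5],"twist": [0,0,0],"gripper": 0.4}
    - {"travel": [0,0,-3],"twist": [0,0,0],"gripper": 0.4}
    - {"travel": [-1,0,-3],"twist": [0,0,0],"gripper": 0.4}
    - {"travel": [-3,0,-2],"twist": [0,0,0],"gripper": 0.4}

```text
t: 31.12
tcp_pos: [0.586, -0.0174, 0.1358]
eef_rot: [[1.0, 0.017, 0.013], [0.017, -1.0, -0.001], [0.013, 0.001, -1.0]]
contact_force: [0.5, -0.5, 0.8]
gripper_width: 0.0348
grip_force: 0.0
```

Request:
move_arm:
  plan:
    - {"travel": [-4,0,-1],"twist": [0,0,0],"gripper": 0.4}
    - {"travel": [-3,2,0],"twist": [0,0,0],"gripper": 0.4}
    - {"travel": [0,4,0],"twist": [0,0,0],"gripper": 0.4}
    - {"travel": [0,4,0],"twist": [0,0,0],"gripper": 0.4}
    - {"travel": [0,4,0],"twist": [0,0,0],"gripper": 0.4}
    - {"travel": [0,4,0],"twist": [0,0,0],"gripper": 0.4}
    - {"travel": [0,2,0],"twist": [0,0,0],"gripper": 0.4}
    - {"travel": [0,0,0],"twist": [0,0,0],"gripper": 0.4}

```text
t: 31.78
tcp_pos: [0.5147, -0.2234, 0.143]
eef_rot: [[1.0, 0.012, 0.006], [0.012, -1.0, -0.003], [0.006, 0.003, -1.0]]
contact_force: [0.0, 0.2, 0.1]
gripper_width: 0.0346
grip_force: 0.0
```

```bash
python3 st.py; python3 cm.py top 255 318 150 215; python3 - <<'E'
from h import *
d=get_image("scene"); hsv=cv2.cvtColor(d["img"],cv2.COLOR_RGB2HSV)
for r in range(222,258,2): print(r,"".join("." if S>75 else "W" if V>190 else "g" if V>135 else "m" if V>85 else "#" for H,S,V in hsv[r,285:360]))
e=lambda x,y,z:pix(d,[[x,y,z]])[0].round(1).tolist()
print("pred lid rear corners",e(.6405,-.047,.048),e(.6405,.016,.048),"front",e(.7795,.017,.048),"fin top",e(.601,-.0165,.062),e(.633,-.0165,.062))
E
```

```text
t 31.7833 tcp [ 0.5147 -0.2234  0.143 ] F [0.  0.2 0.1] w 0.0346 yaw 0.66 tilt fix twist xy deg [ 0.18 -0.32]
cols 255 318
150 ...............................................................
152 ...............................................................
154 ...............................................................
156 ...............................................................
158 ...............................................................
160 ..................................##mmmmmmm.......#mmmmmmmmmmmm
162 ...................mggggggggWm...mWWgWWWWWW.......mgggggggggggg
164 ...................mWgggggggggWWWgggggggggg.......mgggggggggggg
166 ...................mWgggggggggggggggggggggg.......mgggggggggggg
168 ...................mWgggggggggggggggggggggg.......mgggggggggggg
170 ...................mWgggggggggggggggggggggg.......#gggggggggggg
172 ...................mWgggggggggggggggggggggg.......#mmmmmm##m###
174 ...................mWggggggggggggggggggggWgg...................
176 ...................mWWWggWgWWggggWWWWWWWWWWg...................
178 ...................#m
[... 2117 characters left out ...]
##..........WWWWWmm..........
244 ..........WWWWWW.....................###.######............gWmm............
246 ..WWW....WWWWW.W...........................##..............mmm.............
248 W.WWW...WWWW...............................................................
250 W..W...WWWW..WWWg..........................................................
252 ......WW...WWWWWg..........................................................
254 ............mgggm..........................mmmmmmm.........................
256 ............mmmm................................m..........................
pred lid rear corners [303.2, 233.9] [312.5, 224.7] front [351.0, 237.8] fin top [297.4, 222.1] [305.9, 225.1]
```

```bash
python3 - <<'E'
from h import *
d=get_image("top"); V=cv2.cvtColor(d["img"],cv2.COLOR_RGB2HSV)[:,:,2].astype(float)
print([int(v) for v in V[186:196,286]],[int(v) for v in V[172:182,278]])
print("fin rear",ray(d,[(286,191.5)],.062)[0].round(4),"lid rear",ray(d,[(278,177.2),(295,177.2)],.048)[:,:2].round(4).tolist(),"lid sides",ray(d,[(274,170),(297.7,170)],.048)[:,:2].round(4).tolist())
E
```

```text
[186, 185, 189, 189, 198, 157, 95, 67, 140, 182] [184, 185, 187, 186, 190, 169, 109, 52, 161, 192]
fin rear [ 0.5974 -0.0159  0.062 ] lid rear [[0.6385, 0.005], [0.638, -0.0409]] lid sides [[0.6583, 0.0157], [0.6577, -0.0484]]
```

Everything reads as expected, but the rubber mat's drag could have imitated the rail stop. I'll nudge the fin once more from behind with closed fingers to make sure it is fully home.

Request:
move_arm:
  plan:
    - {"travel": [0.9,-2.5,0],"twist": [0.1,-0.3,0],"gripper": 0}
    - {"travel": [0.9,-3.5,0],"twist": [0,0,0],"gripper": 0}
    - {"travel": [0.9,-3.5,0],"twist": [0,0,0],"gripper": 0}
    - {"travel": [0.9,-3.5,0],"twist": [0,0,0],"gripper": 0}
    - {"travel": [0.9,-3.5,0],"twist": [0,0,0],"gripper": 0}
    - {"travel": [0.9,-3.2,0],"twist": [0,0,0],"gripper": 0}
    - {"travel": [0,-1,0],"twist": [0,0,0],"gripper": 0}
    - {"travel": [0,0,0],"twist": [0,0,0],"gripper": 0}

```text
t: 32.6
tcp_pos: [0.5623, -0.0051, 0.1427]
eef_rot: [[1.0, 0.023, -0.006], [0.023, -1.0, 0.004], [-0.006, -0.004, -1.0]]
contact_force: [-0.9, 0.0, -0.2]
gripper_width: 0.0005
grip_force: 0.0
```

```bash
python3 st.py .572 -.0162 .03
```

```text
t 32.6 tcp [ 0.5623 -0.0051  0.1427] F [-0.9  0.  -0.2] w 0.0005 yaw 1.34 tilt fix twist xy deg [-0.23  0.33]
travel cm [ 1.01  1.18 11.26]
```

Request:
move_arm:
  plan:
    - {"travel": [0.6,1.15,0],"twist": [-0.2,0.3,0],"gripper": 0}
    - {"travel": [0,0,3],"twist": [0,0,0],"gripper": 0}
    - {"travel": [0,0,3.5],"twist": [0,0,0],"gripper": 0}
    - {"travel": [0,0,3],"twist": [0,0,0],"gripper": 0}
    - {"travel": [0,0,1.5],"twist": [0,0,0],"gripper": 0}
    - {"travel": [0,0,0],"twist": [0,0,0],"gripper": 0}
    - {"travel": [0,0,0],"twist": [0,0,0],"gripper": 0}

```text
t: 33.18
tcp_pos: [0.5693, -0.023, 0.032]
eef_rot: [[1.0, 0.014, -0.001], [0.014, -1.0, -0.0], [-0.001, 0.0, -1.0]]
contact_force: [0.8, 0.3, 0.1]
gripper_width: 0.0007
grip_force: 0.0
```

```bash
python3 st.py .588 -.0162 .03
```

```text
t 33.1833 tcp [ 0.5693 -0.023   0.032 ] F [0.8 0.3 0.1] w 0.0007 yaw 0.83 tilt fix twist xy deg [0.02 0.04]
travel cm [ 1.88 -0.65  0.2 ]
```

Request:
move_arm:
  plan:
    - {"travel": [0.3,-0.6,0],"twist": [0,0,0],"gripper": 0}
    - {"travel": [0.4,0,0],"twist": [0,0,0],"gripper": 0}
    - {"travel": [0.4,0,0],"twist": [0,0,0],"gripper": 0}
    - {"travel": [0.3,0,0],"twist": [0,0,0],"gripper": 0}
    - {"travel": [0.2,0,0],"twist": [0,0,0],"gripper": 0}
    - {"travel": [0.2,0,0],"twist": [0,0,0],"gripper": 0}
    - {"travel": [0.2,0,0],"twist": [0,0,0],"gripper": 0}
    - {"travel": [0,0,0],"twist": [0,0,0],"gripper": 0}

```text
t: 33.85
tcp_pos: [0.5873, -0.0143, 0.0326]
eef_rot: [[1.0, 0.017, -0.004], [0.017, -1.0, 0.0], [-0.004, -0.0, -1.0]]
contact_force: [-4.2, -0.5, 3.2]
gripper_width: 0.0007
grip_force: 2.3
```

Request:
move_arm:
  plan:
    - {"travel": [0.15,0,0],"twist": [0,0,0],"gripper": 0}
    - {"travel": [0.15,0,0],"twist": [0,0,0],"gripper": 0}
    - {"travel": [0,0,0],"twist": [0,0,0],"gripper": 0}

```text
t: 34.1
tcp_pos: [0.5873, -0.0142, 0.0323]
eef_rot: [[1.0, 0.017, -0.011], [0.017, -1.0, 0.001], [-0.011, -0.001, -1.0]]
contact_force: [-8.8, -2.0, 7.4]
gripper_width: 0.0007
grip_force: 4.8
```

Request:
move_arm:
  plan:
    - {"travel": [0.15,0,-0.15],"twist": [0,0.3,0],"gripper": 0}
    - {"travel": [0.15,0,-0.15],"twist": [0,0.3,0],"gripper": 0}
    - {"travel": [0.1,0,-0.1],"twist": [0,0,0],"gripper": 0}
    - {"travel": [0,0,0],"twist": [0,0,0],"gripper": 0}

```text
t: 34.43
tcp_pos: [0.5877, -0.0135, 0.0345]
eef_rot: [[1.0, 0.017, -0.008], [0.018, -1.0, 0.002], [-0.008, -0.003, -1.0]]
contact_force: [-12.0, -2.1, -0.2]
gripper_width: 0.0007
grip_force: 5.8
```

12 N sideways with no downward load and no movement: the tub is firmly against the rail. Withdrawing clear, with a last check.

Request:
move_arm:
  plan:
    - {"travel": [-1.5,0,0],"twist": [0,0,0],"gripper": 0}
    - {"travel": [-1.5,0,-1],"twist": [0,0,0],"gripper": 0}
    - {"travel": [-1,0,-3.5],"twist": [0,0,0],"gripper": 0}
    - {"travel": [-1,0,-3.5],"twist": [0,0,0],"gripper": 0}
    - {"travel": [0,0,-3],"twist": [0,0,0],"gripper": 0}
    - {"travel": [0,3,0],"twist": [0,0,0],"gripper": 0}
    - {"travel": [0,4,0],"twist": [0,0,0],"gripper": 0}
    - {"travel": [0,0,0],"twist": [0,0,0],"gripper": 0}

```text
t: 35.1
tcp_pos: [0.5495, -0.0915, 0.1479]
eef_rot: [[1.0, 0.013, 0.019], [0.013, -1.0, -0.005], [0.018, 0.006, -1.0]]
contact_force: [1.6, 0.5, 0.0]
gripper_width: 0.0004
grip_force: 0.0
```

```bash
python3 st.py; python3 cm.py top 255 318 158 196; python3 - <<'E'
from h import *
d=get_image("scene"); hsv=cv2.cvtColor(d["img"],cv2.COLOR_RGB2HSV)
for r in range(222,248,2): print(r,"".join("." if S>75 else "W" if V>190 else "g" if V>135 else "m" if V>85 else "#" for H,S,V in hsv[r,285:360]))
E
```

```text
t 35.1 tcp [ 0.5495 -0.0915  0.1479] F [1.6 0.5 0. ] w 0.0004 yaw 0.74 tilt fix twist xy deg [ 0.32 -1.06]
cols 255 318
158 ...............................................................
160 ..................................##mmmmmmm.......##mm######mmm
162 ...................mggggggggWm...mWWgWgggWW.......mm##########m
164 ...................mWgggggggggWWggggggggggg.......###########mg
166 ...................mWgggggggggggggggggggggg.......###########mm
168 ...................mWgggggggggggggggggggggg......###########mm#
170 ...................mWgggggggggggggggggggggg.....###########mg##
172 ...................mWgggggggggggggggggggggg....##############m#
174 ...................mWgggggggggggggggggggggg....###########..mmm
176 ...................mWWggggWWgggggggggWWWWWWg..##########m.##mmm
178 ...................#mmmmmmmmmmggggmmm######..###########..#mmmm
180 .............................mgggg..........###########m.#mmmmm
182 .............................mWggg..........#m#########.mmmmmmm
184 .............................mWWWW.........###########.#mmmmmmm
186 ........................
[... 651 characters left out ...]
mmmmmmWWWWWWWWW........m..#################.................
232 ............mmmmmmmgWWWWWWWW..........##################...................
234 ............mmmmmmmgWWWWWW............#################....................
236 ............mmmmmmmmmmm.............#################....mmggggWg..........
238 ...............mmmmmm.............##################....mggggWWWWgm........
240 ...........WW.....................################....mggggWWWWWgm.........
242 ..........WWWW.W..................#######.#####............WWWgmm..........
244 .........WWWWWWW......................#########............ggmm............
246 .........WWWWWW............................##..............mmm.............
```

The tub didn't move under the push, the lid is still level, and the arm is clear. Handing in.

```bash
python3 -c "
from bench import bot
print(bot.finish_job())"
```

```text
the job is handed in; nothing more can be done
None
```

The job is handed in at about 35 s: the lid is seated level and the closed tub is released against the back rail, though the lid slipped from my first grip and I had to turn it back over, which pushed the tub about 30 mm across the bench and may have nudged the brush handle (not checked).

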